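Rack the last muffin tray behind the retaining gate

TASK

Put the filled muffin tray away in the empty bottom place of the tray rack: swing the rack's wire retaining gate clear, push the tray along the worktop in under the trays above until it is fully home against the rear stop, and swing the gate fully shut across its end. Keep every filled case sitting upright in its own hollow, and leave the timer and the spice jar next to the hand mixer, and the bottle of food colour beside the rack, where they stand.

Things in the scene. Friction and masses are not known exactly. Their poses are not given: they have to be found in the camera images.
- rack: Bare aluminium tray rack, fixed, 304 mm wide (its x), 375 mm deep (its y), 204 mm high. Origin: on the worktop, centre of the empty bottom place; y is the way the tray goes in (mouth at the -y end), z up. The bottom place is bare worktop between two upright side guides 40 mm high, inner faces at x = -131 and +131 mm. A tray against the rear stop has its origin at about x = 0, y = +5 mm.
- rack_mouth (a point): Middle of the rack's mouth, on the worktop, in rack coordinates x = 0, y = -165 mm; axes as the rack's. From here outward to y = -204 mm the side guides flare from 131 to 147 mm off the middle. The front posts (18 mm square) and the front ends of the two trays racked above, which are fixed, stand level with it; the lower of these has its underside 69 mm above the worktop.
- rear_stop (a point): Middle of the rear stop's face that the tray comes to rest against, 28 mm above the worktop, rack y = +168 mm; a strip across the whole place, 17 to 39 mm high.
- gate (a joint): Angle (rad) of the rack's retaining gate of 8 mm steel wire, on an upright hinge. 0 = shut: it points along rack -x across the mouth and cannot turn farther in; 1.57 = it points out along rack -y; end stop 2.2. It opens anticlockwise seen from above, stays where left (about 1 N at the grip), starts shut or ajar (to 0.35). From 1.5 on the tray's way is clear; it can shut only when the tray is home.
- gate_grip (a point): Centre of the gate's black upright grip: a round sleeve 15 mm thick, 192 to 250 mm above the worktop, at the gate's free end, 80 mm from the hinge; this point is 225 mm up and moves on an arc about gate_hinge. Below it the gate's outer wire reaches down to 14 mm above the worktop and bars the tray. What lies behind the shut grip (trays, posts) is at most 204 mm high.
- gate_hinge (a point): Point on the gate's upright hinge axis, 225 mm above the worktop, fixed to the rack at rack x = +143, y = -180 mm (far side of the mouth).
- tray: Black steel muffin tray, loose on the worktop before the mouth, 250 (its x) by 335 (its y) by 36 mm, 0.35 to 0.6 kg empty. Origin: centre of the underside; +y end towards the rack, z up. Its rim, 29 to 34 mm above the underside, ends at x = -122 and +122, y = -163 and +163 mm; walls below it lie farther in. Hollows at x = -74.5, 0, 74.5, y = -114, -38, 38, 114 mm; the row at -114 is empty.
- tray_end (a point): Middle of the tray's -y end face (the end away from the rack), at rim height, 31 mm above its underside: where it can be pushed.
- case_1: Paper muffin case with batter, 69 mm across, 36 mm high, loose in the tray's hollow at tray x = -74.5, y = 114 mm. Origin: centre of its underside.
- case_2: Paper muffin case with batter, 69 mm across, 36 mm high, loose in the tray's hollow at tray x = 0, y = 114 mm. Origin: centre of its underside.
- case_3: Paper muffin case with batter, 69 mm across, 36 mm high, loose in the tray's hollow at tray x = 74.5, y = 114 mm. Origin: centre of its underside.
- case_4: Paper muffin case with batter, 69 mm across, 36 mm high, loose in the tray's hollow at tray x = -74.5, y = 38 mm. Origin: centre of its underside.
- case_5: Paper muffin case with batter, 69 mm across, 36 mm high, loose in the tray's hollow at tray x = 0, y = 38 mm. Origin: centre of its underside.
- case_6: Paper muffin case with batter, 69 mm across, 36 mm high, loose in the tray's hollow at tray x = 74.5, y = 38 mm. Origin: centre of its underside.
- case_7: Paper muffin case with batter, 69 mm across, 36 mm high, loose in the tray's hollow at tray x = -74.5, y = -38 mm. Origin: centre of its underside.
- case_8: Paper muffin case with batter, 69 mm across, 36 mm high, loose in the tray's hollow at tray x = 0, y = -38 mm. Origin: centre of its underside.
- case_9: Paper muffin case with batter, 69 mm across, 36 mm high, loose in the tray's hollow at tray x = 74.5, y = -38 mm. Origin: centre of its underside.
- kitchen_timer: Red round kitchen timer, 68 mm across, 53 mm high, bystander on the worktop beyond the tray, near the black hand mixer (another one far off behind the hob does not matter). Origin: centre of its underside.
- spice_jar: Spice jar with a red cap, 45 mm across, 106 mm high, bystander between the timer and the black hand mixer. Origin: centre of its underside.
- colour_bottle: White squeeze bottle of food colour, 36 mm across, 118 mm high, bystander standing close beside the far side of the rack (the other bottles, nearer the hob, are fixed). Origin: centre of its underside.
Mind the look-alikes: they are no part of the job. What is shaped like the case_6 but purple or turquoise is not meant.

How it is judged:
By the outcome, as a careful person would: the job done as asked, in the order asked, and still so for the second after the job is handed in, with the robot touching nothing.
It also fails if it takes over 72 s, if anything falls off the work surface, if the arm or the gripper's body presses on something with over 40 N, if the wrist force passes 120 N, or if a joint passes its speed limit or range.

ROBOT

A 7-joint arm with a two-finger parallel gripper is mounted at the origin on a cart in front of the work surface, level with it; the furniture and walls round the work are solid. World frame = base frame: x ahead of the robot, y to its left, z up, the work surface at z = 0. Lengths are in m, angles in rad, forces in N, time in s.
With the tool pointing down it reaches from about 0.425 to 0.825 m from the base axis. Payload 3.6 kg.
Tool frame: the origin (TCP) lies midway between the tips of the shut fingers; the grasp point (between the pads) lies 19 mm behind it (grip_depth is the distance from the TCP to the grasp point, in m); z points along the fingers, y is the line along which they close (so a half turn about z gives the same grasp; the last joint's range is limited). The gripper opens to 85 mm and grips with 20 to 120 N. Pads are 22 mm wide; open, the fingers measure 114 mm over their backs; the gripper's body (76 mm by 85 mm) begins 54 mm behind the grasp point. The pads swing forward as they close: fully open they stand 13 mm farther back than shut.
Start: joints at [-1.204, 0.615, -0.013, 1.423, 0.008, 1.103, -0.04], TCP at [0.249, 0.6, 0.231] pointing down, gripper open.
Joint ranges: [-3.12, 3.12], [-0.3, 2.06], [-1.34, 1.32], [0.26, 2.42], [-1.36, 4.5], [0.01, 1.98], [-2.84, 2.84]. Speed limits (rad/s): [2.79, 2.79, 3.14, 3.14, 3.14, 3.14, 3.14].

INTERFACE

Orientations are given as a rotation vector (axis times angle).
In Python, from station import get_state, capture, close_job, grip_depth gives the robot as it stands.
- The arm moves only by the tool move_arm, never from a script. Its argument "commands" is a list of rows, each a list of 5 numbers: the opening, from -1 (shut) to 1 (fully open), then the shift along the tool's x, y, z normalised to -1 to 1, where 1 is 40 mm, then the turn about the tool's z normalised to -1 to 1, where 1 is 0.1 rad. A call has 1 to 8 rows; each row shifts and turns the commanded pose from where the row before left it, along the tool's axes as they then stand; what a row does not reach is not made up. A row lasts 1/10 s, in which the tool goes at most 50 mm and 8.59 degrees, less where a joint would pass 70% of its speed; a pose out of reach is approached as far as the arm can. A call with a number of a shift or a turn outside -1 to 1 is refused whole. A call with a gripper value outside its range is refused whole. The fingers move at their own pace and stop on an object; "newtons" is the grip in N (left out, the last holds). Time passes only in rows, so rows that do not move let the fingers close. It gives the time, the measured TCP pose, the force, the opening and the grip force at its end, in the units of the state.
- get_state(): the state, without advancing time (a new reading comes with each control period).
- capture(name): name is "scene" or "top"; returns a dict with "image" (384x512x3 uint8, red, green, blue), "range_z" (384x512 float32, m along the optical axis (not along the pixel's ray), 0 where there is no reading), "K" (3x3 intrinsics, pixels), "rvec" (rotation vector, rad) and "tvec" (3), from world to camera coordinates, as OpenCV has them. Camera axes: x right, y down, z forward; pixel columns grow to the right and rows downward; lengths in m; the calibration is good to about 2 mm. A picture is of the moment at which its call begins.
- close_job(): hands the job in; it is judged then, once.
The state is a dict: "time_s": time; "q": joint angles; "dq": joint speeds; "joint_torque": joint torques, N m; "ee_pos": TCP position; "eef_rot": TCP orientation; "force": force on the tool from outside, world axes, zero at the start; "moment": the same for the moment, N m; "finger_gap": finger opening in m; "gripper_force": force on a finger pad.
Only numpy, scipy, OpenCV 4.12 (cv2) and the standard library are available. Lean on these libraries where they do the work, as an engineer would, in place of code of your own. Each camera call takes 0.05 s, during which the arm holds its last target. There are 200 camera calls.

## Working session

There is one attempt and no reset: what is moved stays moved. The work goes in short steps, Python scripts to look and compute and a tool call to move; the robot and the scene stay as the last step left them, time stands still between calls to the robot, and variables do not carry over. Pictures are saved under pics/ and viewed, at most 10 in all, crops included, and the job is handed in when it is done.

Besides the shell and the picture viewer there is one more tool, called after ">>>" as name(argument=value, ...) on one line, values as JSON. move_arm: Moves the arm, as the interface text tells. Scaled input: -1 to 1 covers 40 mm each way for a shift and 0.1 rad each way for a turn. Its arguments: {"type":"object","properties":{"commands":{"type":"array"},"newtons":{"type":"number"}},"required":["commands"]}

```bash
mkdir -p pics; ls
cat > h.py <<'E'
import numpy as np,cv2
from station import *
def cap(n):
    c=capture(n); R=cv2.Rodrigues(np.array(c["rvec"],float))[0]; t=np.array(c["tvec"],float).reshape(3)
    z=c["range_z"]; v,u=np.mgrid[:384,:512]; K=np.array(c["K"])
    P=np.stack([(u-K[0,2])/K[0,0]*z,(v-K[1,2])/K[1,1]*z,z],-1)
    W=(P-t)@R; W[z==0]=np.nan
    return c,W,R,t,K
E
python3 - <<'E'
from h import *
s=get_state(); print({k:np.round(v,3) for k,v in s.items()}, grip_depth if not callable(grip_depth) else grip_depth())
for n in("scene","top"):
    c,W,R,t,K=cap(n); cv2.imwrite(f"pics/{n}0.png",cv2.resize(c["image"][...,::-1],(768,576),interpolation=cv2.INTER_CUBIC)); print(n,-R.T@t,K[0,0],R[2])
    np.savez(f"{n}0.npz",W=W,im=c["image"])
E
```

```text
pics
{'time_s': np.float64(0.0), 'q': array([-1.203,  0.616, -0.013,  1.425,  0.008,  1.103, -0.04 ]), 'dq': array([ 0.001, -0.   ,  0.   ,  0.   , -0.002, -0.   ,  0.001]), 'joint_torque': array([ 0.0000e+00, -4.6922e+01,  2.5900e-01, -1.7103e+01,  1.0000e-02,
        1.0000e-02,  0.0000e+00]), 'ee_pos': array([0.249, 0.6  , 0.23 ]), 'eef_rot': array([-0.614, -3.08 ,  0.004]), 'force': array([ 0.752, -0.346,  0.39 ]), 'moment': array([-0.018,  0.017, -0.035]), 'gripper_force': np.float64(0.0), 'finger_gap': np.float64(0.085)} 0.0187
scene [-0.66836608  0.70796675  0.86693747] 377.567072332218 [ 0.76066734 -0.46714979 -0.4507286 ]
top [ 0.28011358 -0.03531399  1.6431277 ] 456.97131411364524 [ 0.16885961  0.00341363 -0.9856342 ]
```

View pics/scene0.png

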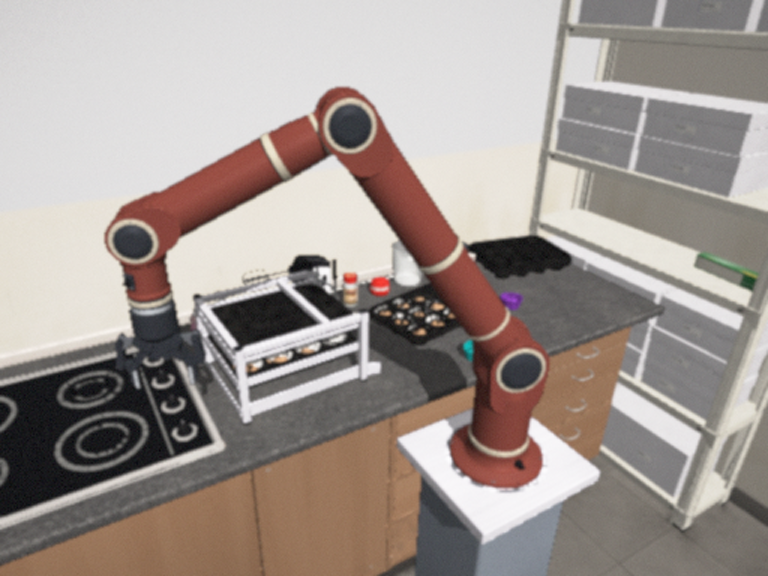

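View pics/top0.png

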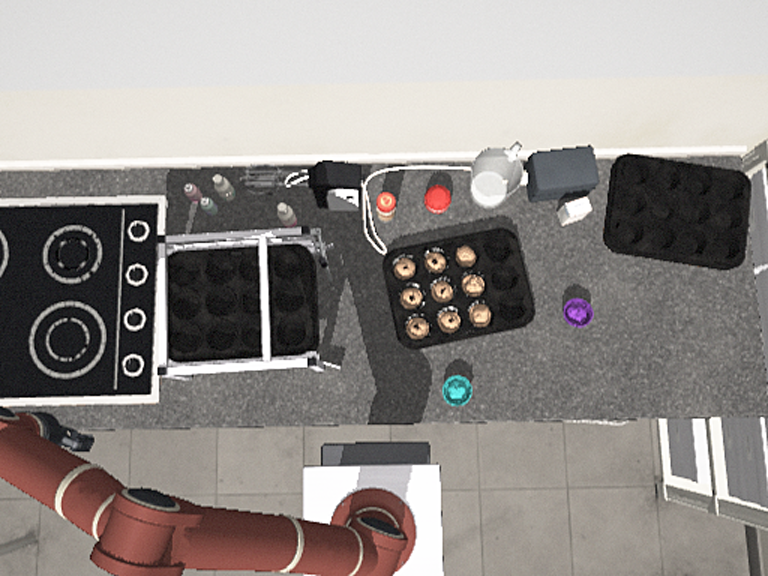

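The top view shows the rack at the left, at (160–325, 235–375), with its mouth facing right (world -y). The gate is at its far front corner, about (320, 245), and the tray is skewed at (460, 287). The colour bottle is at (287, 213), the jar at (386, 205) and the timer at (438, 198). The purple and turquoise cases are decoys.

Run:
```python
from h import *
d=np.load("top0.npz");W=d["W"];im=d["im"]
cv2.imwrite("pics/crop1.png",cv2.resize(im[135:265,95:365,::-1],None,fx=2.9,fy=2.9,interpolation=cv2.INTER_CUBIC))
X=W.reshape(-1,3)
def at(u,v): return np.round(W[int(v/1.5),int(u/1.5)],3)
for n,p in dict(top=(200,380),ctr=(460,287),timer=(438,198),jar=(386,203),bottle=(287,211),wt=(450,360),purple=(578,312),turq=(457,390)).items(): print(n,at(*p))
# tray
v,u=np.mgrid[:384,:512]
m=(u>250)&(u<362)&(v>145)&(v<240)&(W[...,2]>.018)&(W[...,2]<.06)
n,l,st,ce=cv2.connectedComponentsWithStats(m.astype(np.uint8)); k=1+np.argmax(st[1:,4])
p=W[l==k]; r=cv2.minAreaRect(p[:,:2].astype(np.float32)*1000); print("tray",r,np.median(p[:,2]),np.percentile(p[:,2],[5,50,95]))
# rack top frame
m=(u>95)&(u<235)&(v>140)&(v<260)&(W[...,2]>.185)&(W[...,2]<.27)&~np.isnan(W[...,2])
p=W[m]; print("z pct",np.percentile(p[:,2],[5,50,95]),cv2.minAreaRect(p[:,:2].astype(np.float32)*1000))
n,l,st,ce=cv2.connectedComponentsWithStats(m.astype(np.uint8))
for i in range(1,n):
  if st[i,4]>4: q=W[l==i]; print(st[i],q.min(0).round(3),q.max(0).round(3),cv2.minAreaRect(q[:,:2].astype(np.float32)*1000))
m=(u>190)&(u<245)&(v>140)&(v<190)&(W[...,2]>.208)
print("high",[(a,b,W[b,a].round(3).tolist()) for b,a in zip(*np.nonzero(m))])
```

```text
top [0.356 0.403 0.006]
ctr [ 0.562 -0.218  0.038]
timer [ 0.777 -0.174  0.052]
jar [ 0.752 -0.047  0.104]
bottle [0.74  0.184 0.101]
wt [ 0.391 -0.194 -0.004]
purple [ 0.497 -0.5    0.019]
turq [ 0.319 -0.202  0.027]
tray ((563.9757690429688, -215.3177947998047), (250.78982543945312, 336.306640625), 10.733198165893555) 0.0352469432548871 [0.02042514 0.03524694 0.04447697]
z pct [0.18905219 0.19683652 0.20499961] ((518.980712890625, 263.6618957519531), (304.4533386230469, 368.6448974609375), 2.4753661155700684)
[ 104  150  108  100 2076] [0.361 0.108 0.185] [0.677 0.454 0.213] ((518.8663940429688, 279.3906555175781), (304.4046630859375, 338.2413635253906), 2.266180992126465)
[210 152   4   4  11] [0.663 0.099 0.185] [0.67  0.11  0.205] ((667.593505859375, 104.00411224365234), (7.73852014541626, 9.198246002197266), 19.965436935424805)
[213 171   6   7  31] [0.581 0.082 0.201] [0.594 0.095 0.256] ((587.9578247070312, 88.39962005615234), (11.641977310180664, 12.862884521484375), 83.46129608154297)
high [(np.int64(203), np.int64(152), [0.667, 0.13, 0.21]), (np.int64(201), np.int64(153), 
[... 963 characters left out ...]
(215), np.int64(174), [0.584, 0.088, 0.251]), (np.int64(216), np.int64(174), [0.584, 0.085, 0.25]), (np.int64(217), np.int64(174), [0.587, 0.083, 0.237]), (np.int64(214), np.int64(175), [0.583, 0.092, 0.243]), (np.int64(215), np.int64(175), [0.583, 0.088, 0.243]), (np.int64(216), np.int64(175), [0.583, 0.085, 0.241]), (np.int64(217), np.int64(175), [0.588, 0.084, 0.22]), (np.int64(214), np.int64(176), [0.583, 0.093, 0.227]), (np.int64(215), np.int64(176), [0.582, 0.09, 0.23]), (np.int64(216), np.int64(176), [0.584, 0.087, 0.22]), (np.int64(217), np.int64(176), [0.586, 0.085, 0.213]), (np.int64(215), np.int64(177), [0.583, 0.091, 0.213]), (np.int64(216), np.int64(177), [0.581, 0.087, 0.219])]
```

View pics/crop1.png

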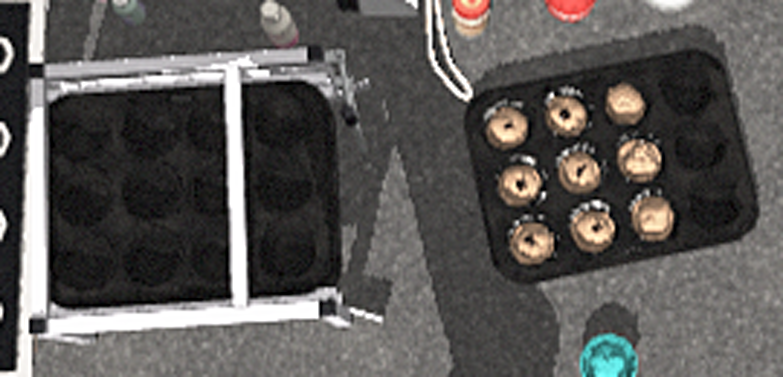

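The crop shows the gate's black grip at (348, 115), just ajar, and the tray's empty row at its right (outer) end. I'll refine the rack pose and check the grip from the second view.

```bash
cat >> h.py <<'E'
def plan(p0,y0,wps):
    """wps: (x,y,z,yaw,nrows); yaw = world angle of tool y. prints rows (x,y,z,turn) normalised"""
    p=np.array(p0,float);y=y0
    for w in wps:
        q0,yq=p.copy(),y; rows=[]
        for i in range(1,w[4]+1):
            f=i/w[4]; t=q0+(np.array(w[:3])-q0)*f; d=t-p
            ty=np.array([np.cos(y),np.sin(y),0]); tz=np.array([0,0,-1.]); tx=np.cross(ty,tz)
            r=np.round([d@tx/.04,d@ty/.04,d@tz/.04],2); tr=round(-((yq+(w[3]-yq)*f)-y)/.1,2)
            p=p+.04*(r[0]*tx+r[1]*ty+r[2]*tz); y=y-.1*tr
            rows.append([*map(float,r),tr])
        print(w); print(rows)
    return p,y
def pose():
    s=get_state(); R=cv2.Rodrigues(np.array(s["eef_rot"],float))[0]
    return np.array(s["ee_pos"]),np.arctan2(R[1,1],R[0,1]),s
E
python3 - <<'E'
from h import *
d=np.load("top0.npz");W=d["W"]
v,u=np.mgrid[:384,:512]
z=W[...,2]
o=np.array([.518,.278])
for a in(.036,.040,.044):
    R2=np.array([[np.cos(a),-np.sin(a)],[np.sin(a),np.cos(a)]])
    L=(W[...,:2]-o)@R2*1000
    reg=(u>95)&(u<262)&(v>140)&(v<265)
    m=reg&(z>.19)&(z<.212)
    q=L[m]; row=[]
    for lo,hi in((-150,-75),(-75,0),(0,75),(75,150)):
        s=q[(q[:,1]>lo)&(q[:,1]<hi)]; row.append((s[:,0].min().round(1),s[:,0].max().round(1)))
    print(a,row)
a=.04;R2=np.array([[np.cos(a),-np.sin(a)],[np.sin(a),np.cos(a)]]);L=(W[...,:2]-o)@R2*1000
for n,(x0,x1,z0,z1) in dict(topfar=(132,150,.19,.21),topnear=(-150,-132,.19,.21),traytop=(-90,90,.08,.185),flareN=(-165,-125,.025,.055),flareF=(125,165,.025,.055)).items():
    m=reg&(L[...,0]>x0)&(L[...,0]<x1)&(z>z0)&(z<z1); q=L[m]; print(n,m.sum(),np.percentile(q[:,1],[0,2,98,100]).round(1),np.percentile(z[m],[5,50,95]).round(3), np.percentile(q[:,0],[0,100]).round(1))
S=np.load("scene0.npz");W2=S["W"]
for n,c,r in(("grip",(.5875,.0885),.025),("hinge",(.6676,.104),.02)):
    for nm,ww in(("top",W),("scene",W2)):
        m=(np.hypot(ww[...,0]-c[0],ww[...,1]-c[1])<r)&(ww[...,2]>.195)&(ww[...,2]<.27)
        q=ww[m]; print(n,nm,m.sum(), q.mean(0).round(4) if len(q) else"", q.max(0).round(3) if len(q) else "")
E
```

```text
0.036 [(np.float64(-150.2), np.float64(153.6)), (np.float64(-150.8), np.float64(151.4)), (np.float64(-151.3), np.float64(150.8)), (np.float64(-151.8), np.float64(151.1))]
0.04 [(np.float64(-150.6), np.float64(153.1)), (np.float64(-151.0), np.float64(151.2)), (np.float64(-151.2), np.float64(150.8)), (np.float64(-151.2), np.float64(151.4))]
0.044 [(np.float64(-151.0), np.float64(152.5)), (np.float64(-151.3), np.float64(151.1)), (np.float64(-151.0), np.float64(150.9)), (np.float64(-150.7), np.float64(151.8))]
topfar 505 [-182.4 -162.6  163.7  170.4] [0.192 0.197 0.205] [132.2 150. ]
topnear 507 [-163.8 -157.6  160.7  169. ] [0.192 0.198 0.206] [-150. -132.]
traytop 5100 [-194.9 -161.9  149.   154.6] [0.135 0.163 0.178] [-90.  90.]
flareN 35 [-203.  -200.6  164.8  166.7] [0.028 0.039 0.048] [-152.4 -130.6]
flareF 23 [-342.8 -281.4 -152.2 -150.5] [0.026 0.039 0.044] [126.7 148.1]
grip top 31 [0.5871 0.088  0.2376] [0.594 0.095 0.256]
grip scene 43 [0.5854 0.0956 0.2243] [0.597 0.101 0.25 ]
hinge top 13 [0.6668 0.1148 0.2025] [0.675 0.124 0.208]
hinge scene 3 [0.6654 0.1161 0.1962] [0.671 0.123 0.197]
```

Run:
```python
from h import *
p,y,s=pose(); print(p,y)
e=plan(p,y,[(.29,.56,.31,y-.3,3),(.588,.0895,.31,-1.39,23),(.588,.0895,.211,-1.39,4)]);print(e)
```

```text
[0.24915454 0.59960455 0.23026723] 1.177002446033759
(0.29, 0.56, 0.31, np.float64(0.8770024460337589), 3)
[[-0.44, -0.17, -0.66, np.float64(1.0)], [-0.46, -0.13, -0.67, np.float64(1.0)], [-0.46, -0.09, -0.66, np.float64(1.0)]]
(0.588, 0.0895, 0.31, -1.39, 23)
[[-0.58, -0.19, -0.0, np.float64(0.99)], [-0.59, -0.12, -0.0, np.float64(0.98)], [-0.6, -0.07, -0.0, np.float64(0.99)], [-0.61, -0.01, -0.0, np.float64(0.98)], [-0.6, 0.05, -0.0, np.float64(0.99)], [-0.6, 0.1, -0.0, np.float64(0.98)], [-0.58, 0.17, -0.0, np.float64(0.99)], [-0.56, 0.22, -0.0, np.float64(0.99)], [-0.54, 0.28, -0.0, np.float64(0.98)], [-0.51, 0.33, -0.0, np.float64(0.99)], [-0.47, 0.38, -0.0, np.float64(0.98)], [-0.43, 0.42, -0.0, np.float64(0.99)], [-0.39, 0.46, -0.0, np.float64(0.98)], [-0.34, 0.5, -0.0, np.float64(0.99)], [-0.3, 0.53, -0.0, np.float64(0.98)], [-0.23, 0.56, -0.0, np.float64(0.99)], [-0.19, 0.58, -0.0, np.float64(0.99)], [-0.12, 0.59, -0.0, np.float64(0.98)], [-0.07, 0.6, -0.0, np.float64(0.99)], [-0.0, 0.61, -0.0, np.float64(0.98)], [0.05, 0.6, -0.0, np.float64(0.99)], [0.11, 0.6, -0.0, np.float64(0.98)], [0.17, 0.58, -0.0, np.float64(0.99)]]
(0.588, 0.0895, 0.211, -1.39, 4)
[[0.0, -0.0, 0.62, np.float64(0.0)], [0.0, -0.0, 0.62, np.float64(0.0)], [0.0, -0.0, 0.61, np.float64(0.0)], [0.0, -0.0, 0.62, np.float64(0.0)]]
(array([0.58793282, 0.08933177, 0.21106723]), np.float64(-1.389997553966241))
```

>>> move_arm(commands=[[1,-0.44,-0.17,-0.66,1],[1,-0.46,-0.13,-0.67,1],[1,-0.46,-0.09,-0.66,1],[1,-0.58,-0.19,0,0.99],[1,-0.59,-0.12,0,0.98],[1,-0.6,-0.07,0,0.99],[1,-0.61,-0.01,0,0.98],[1,-0.6,0.05,0,0.99]])

```text
time_s: 0.9
ee_pos: [0.3552, 0.4572, 0.3104]
eef_rot: [-1.762, -2.601, 0.002]
force: [-0.3, -0.2, 0.1]
finger_gap: 0.0854
gripper_force: 0.0
```

>>> move_arm(commands=[[1,-0.6,0.1,0,0.98],[1,-0.58,0.17,0,0.99],[1,-0.56,0.22,0,0.99],[1,-0.54,0.28,0,0.98],[1,-0.51,0.33,0,0.99],[1,-0.47,0.38,0,0.98],[1,-0.43,0.42,0,0.99],[1,-0.39,0.46,0,0.98]])

```text
time_s: 1.7
ee_pos: [0.4585, 0.2939, 0.3105]
eef_rot: [-2.625, -1.725, 0.002]
force: [-1.0, -0.4, -0.2]
finger_gap: 0.0855
gripper_force: 0.0
```

>>> move_arm(commands=[[1,-0.34,0.5,0,0.99],[1,-0.3,0.53,0,0.98],[1,-0.23,0.56,0,0.99],[1,-0.19,0.58,0,0.99],[1,-0.12,0.59,0,0.98],[1,-0.07,0.6,0,0.99],[1,0,0.61,0,0.98],[1,0.05,0.6,0,0.99]])

```text
time_s: 2.5
ee_pos: [0.5624, 0.1304, 0.3104]
eef_rot: [-3.087, -0.584, 0.002]
force: [1.1, 0.4, -0.1]
finger_gap: 0.0852
gripper_force: 0.0
```

>>> move_arm(commands=[[1,0.11,0.6,0,0.98],[1,0.17,0.58,0,0.99],[1,0,0,0,0],[1,0,0,0,0]])

```text
time_s: 2.9
ee_pos: [0.5879, 0.0899, 0.3103]
eef_rot: [-3.128, -0.284, 0.002]
force: [-0.5, 1.4, -0.4]
finger_gap: 0.0857
gripper_force: 0.0
```

>>> move_arm(commands=[[1,0,0,0.62,0],[1,0,0,0.62,0],[1,0,0,0.61,0],[1,0,0,0.62,0],[-0.3,0,0,0,0],[-1,0,0,0,0],[-1,0,0,0,0],[-1,0,0,0,0]], newtons=25)

```text
time_s: 3.7
ee_pos: [0.589, 0.0901, 0.2137]
eef_rot: [-3.128, -0.285, -0.005]
force: [0.5, 0.3, -0.0]
finger_gap: 0.0283
gripper_force: 0.0
```

>>> move_arm(commands=[[-1,0,0,0,0],[-1,0,0,0,0],[-1,0,0,0,0],[-1,0,0,0,0]])

```text
time_s: 4.1
ee_pos: [0.5888, 0.0901, 0.2133]
eef_rot: [-3.128, -0.284, -0.003]
force: [-0.6, 0.9, 5.7]
finger_gap: 0.0142
gripper_force: 25.6
```

>>> move_arm(commands=[[-1,0,0.1,0,-0.5],[-1,0.01,0.1,0,-0.5],[-1,0.01,0.2,0,-1],[-1,0.01,0.2,0,-1],[-1,0.01,0.2,0,-1],[-1,0.01,0.2,0,-1]])

```text
time_s: 4.7
ee_pos: [0.6056, 0.0541, 0.2133]
eef_rot: [-2.959, -1.055, -0.003]
force: [-0.7, 1.1, 4.8]
finger_gap: 0.0144
gripper_force: 25.6
```

>>> move_arm(commands=[[-1,0.01,0.2,0,-1],[-1,0.01,0.2,0,-1],[-1,0.01,0.2,0,-1],[-1,0.01,0.2,0,-1],[-1,0.01,0.2,0,-1],[-1,0.01,0.2,0,-1]])

```text
time_s: 5.3
ee_pos: [0.645, 0.0284, 0.2133]
eef_rot: [-2.514, -1.883, -0.004]
force: [-0.8, 2.0, 5.9]
finger_gap: 0.014
gripper_force: 25.6
```

>>> move_arm(commands=[[-1,0.01,0.2,0,-1],[-1,0.01,0.2,0,-1],[-1,0.01,0.2,0,-1],[-1,0.01,0.2,0,-1],[-1,0.01,0.2,0,-1],[-1,0.01,0.2,0,-1]])

```text
time_s: 5.9
ee_pos: [0.6919, 0.0295, 0.2134]
eef_rot: [-1.845, -2.541, -0.003]
force: [-1.8, 2.0, 5.7]
finger_gap: 0.0144
gripper_force: 25.6
```

Run:
```python
from h import *
p,y,s=pose(); print(p,y,s["q"])
e=plan(p,y,[(p[0],p[1],.30,y,4),(.593,-.3686,.15,-1.384,17),(.593,-.3686,.03,-1.384,5)]);print(e)
```

```text
[0.69190581 0.02954938 0.2133571 ] 0.31485782072692636 [-0.16345945  0.70501928  0.17443651  1.30990459 -0.12685567  1.13670684
  0.33834068]
(np.float64(0.6919058083819158), np.float64(0.029549383205504872), 0.3, np.float64(0.31485782072692636), 4)
[[0.0, 0.0, -0.54, np.float64(-0.0)], [0.0, 0.0, -0.54, np.float64(-0.0)], [0.0, 0.0, -0.54, np.float64(-0.0)], [0.0, 0.0, -0.55, np.float64(-0.0)]]
(0.593, -0.3686, 0.15, -1.384, 17)
[[-0.51, -0.32, 0.22, np.float64(1.0)], [-0.54, -0.27, 0.22, np.float64(1.0)], [-0.57, -0.21, 0.22, np.float64(1.0)], [-0.58, -0.15, 0.22, np.float64(1.0)], [-0.6, -0.1, 0.22, np.float64(1.0)], [-0.6, -0.03, 0.22, np.float64(1.0)], [-0.6, 0.02, 0.23, np.float64(1.0)], [-0.6, 0.09, 0.22, np.float64(0.99)], [-0.58, 0.14, 0.22, np.float64(1.0)], [-0.57, 0.2, 0.22, np.float64(1.0)], [-0.55, 0.26, 0.22, np.float64(1.0)], [-0.52, 0.31, 0.22, np.float64(1.0)], [-0.48, 0.36, 0.22, np.float64(1.0)], [-0.44, 0.41, 0.22, np.float64(1.0)], [-0.41, 0.45, 0.22, np.float64(1.0)], [-0.35, 0.49, 0.22, np.float64(1.0)], [-0.31, 0.52, 0.22, np.float64(1.0)]]
(0.593, -0.3686, 0.03, -1.384, 5)
[[0.0, -0.0, 0.6, np.float64(-0.0)], [0.0, -0.0, 0.6, np.float64(-0.0)], [0.0, -0.0, 0.6, np.float64(-0.0)], [0.0, -0.0, 0.6, np.float64(-0.0)], [0.0, -0.0, 0.6, np.float64(-0.0)]]
(array([ 0.59297037, -0.36876483,  0.0301571 ]), np.float64(-1.384142179273074))
```

>>> move_arm(commands=[[0.1,0,0,0,0],[0.2,0,0,0,0],[0.2,0,0,0,0],[0.2,0,0,-0.54,0],[0.2,0,0,-0.54,0],[0.2,0,0,-0.54,0],[0.2,0,0,-0.54,0]], newtons=40)

```text
time_s: 6.6
ee_pos: [0.6911, 0.0277, 0.299]
eef_rot: [-1.854, -2.536, 0.002]
force: [0.1, -1.0, -0.1]
finger_gap: 0.0511
gripper_force: 0.0
```

>>> move_arm(commands=[[0.2,-0.51,-0.32,0.22,1],[0.2,-0.54,-0.27,0.22,1],[0.2,-0.57,-0.21,0.22,1],[0.2,-0.58,-0.15,0.22,1],[0.2,-0.6,-0.1,0.22,1],[0.2,-0.6,-0.03,0.22,1],[0.2,-0.6,0.02,0.23,1],[0.2,-0.6,0.09,0.22,0.99]])

```text
time_s: 7.4
ee_pos: [0.6434, -0.1601, 0.2272]
eef_rot: [-2.697, -1.61, 0.001]
force: [1.1, 0.1, -1.4]
finger_gap: 0.0514
gripper_force: 0.0
```

>>> move_arm(commands=[[0.2,-0.58,0.14,0.22,1],[0.2,-0.57,0.2,0.22,1],[0.2,-0.55,0.26,0.22,1],[0.2,-0.52,0.31,0.22,1],[0.2,-0.48,0.36,0.22,1],[0.2,-0.44,0.41,0.22,1],[0.2,-0.41,0.45,0.22,1],[0.2,-0.35,0.49,0.22,1]])

```text
time_s: 8.2
ee_pos: [0.5961, -0.3472, 0.1568]
eef_rot: [-3.112, -0.433, 0.001]
force: [1.0, 0.4, -0.0]
finger_gap: 0.0515
gripper_force: 0.0
```

>>> move_arm(commands=[[0.2,-0.31,0.52,0.22,1],[0.2,0,0,0,0],[0.2,0,0,0,0]])

```text
time_s: 8.5
ee_pos: [0.5902, -0.3698, 0.1481]
eef_rot: [-3.128, -0.284, 0.001]
force: [0.8, 0.6, 0.6]
finger_gap: 0.0512
gripper_force: 0.0
```

Run:
```python
from h import *
p,y,s=pose(); print(p,y)
c,W,R,t,K=cap("top")
def px(P): q=R@np.array(P)+t; return (K@q/q[2])[:2]
im=cv2.resize(c["image"][80:270,190:400,::-1],None,fx=3.5,fy=3.5,interpolation=cv2.INTER_CUBIC)
# gate sleeve
m=(W[...,2]>.215)&(W[...,2]<.27)&(W[...,0]>.62)&(W[...,0]<.78)&(W[...,1]>-.02)&(W[...,1]<.1)
print("grip",m.sum(),W[m].mean(0) if m.any() else "")
# web/hollow predicted
for q in((0,-114),(0,-156),(0,-163)):
    a=.187; P=[.564+(-np.sin(a))*q[1]/1e3,-.2153+np.cos(a)*q[1]/1e3,.034]; u=(px(P)-[190,80])*3.5; cv2.circle(im,tuple(int(i) for i in u),4,(0,255,0),1)
cv2.imwrite("pics/t2.png",im)
```

```text
[ 0.59021036 -0.36982185  0.14814953] -1.3898138050657345
grip 29 [0.69232318 0.02845144 0.24123975]
```

View pics/t2.png

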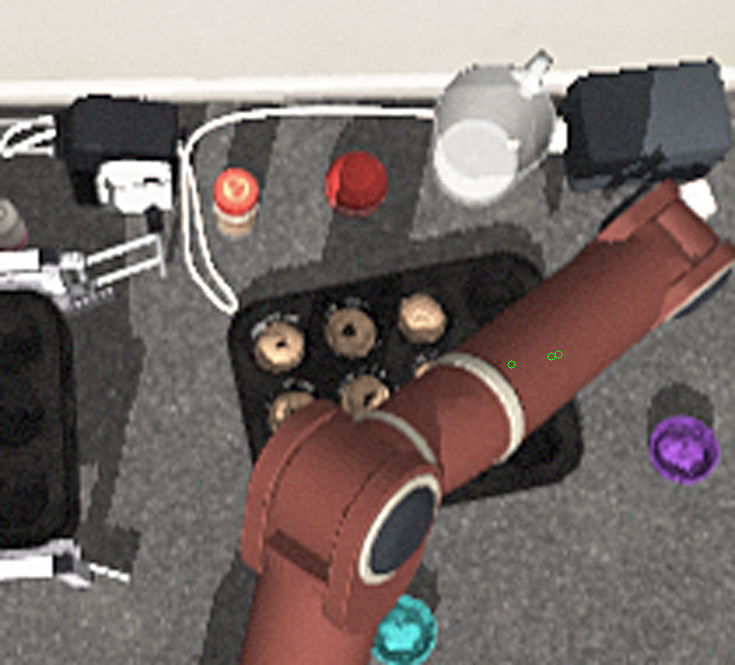

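The gate now stands open, with its end at (160, 250). The arm hides the tray's end, and the timer, the jar and the cases haven't moved.

>>> move_arm(commands=[[0.2,0.07,-0.02,0.6,0],[0.2,0,0,0.6,0],[0.2,0,0,0.6,0],[0.2,0,0,0.6,0],[0.2,0,0,0.4,0],[0.2,0,0,0.4,0],[0.2,0,0,0,0]])

```text
time_s: 9.25
ee_pos: [0.5928, -0.3666, 0.0183]
eef_rot: [-3.125, -0.287, 0.004]
force: [0.5, 0.0, -0.1]
finger_gap: 0.0512
gripper_force: 0.0
```

No contact. I'll close on the rim web.

>>> move_arm(commands=[[0,0,0,0,0],[-0.3,0,0,0,0],[-0.6,0,0,0,0],[-1,0,0,0,0],[-1,0,0,0,0],[-1,0,0,0,0]])

```text
time_s: 9.85
ee_pos: [0.594, -0.3685, 0.0218]
eef_rot: [3.128, 0.286, 0.002]
force: [-0.9, 1.8, 5.3]
finger_gap: 0.0112
gripper_force: 39.6
```

Run:
```python
from h import *
p,y,s=pose(); print(p,y)
e=plan(p,y,[(.5407,-.2769,.021,y-.146,10)]);print(e)
```

```text
[ 0.59395625 -0.36854869  0.02181917] -1.388663510071795
(0.5407, -0.2769, 0.021, np.float64(-1.534663510071795), 10)
[[-0.09, -0.25, 0.0, np.float64(0.15)], [-0.09, -0.25, 0.0, np.float64(0.14)], [-0.1, -0.24, 0.01, np.float64(0.15)], [-0.1, -0.25, -0.0, np.float64(0.14)], [-0.1, -0.24, 0.0, np.float64(0.15)], [-0.11, -0.25, 0.0, np.float64(0.15)], [-0.11, -0.24, 0.0, np.float64(0.14)], [-0.12, -0.24, 0.01, np.float64(0.15)], [-0.11, -0.23, -0.0, np.float64(0.14)], [-0.13, -0.24, 0.0, np.float64(0.15)]]
(array([ 0.54050469, -0.27683605,  0.02101917]), np.float64(-1.5346635100717945))
```

>>> move_arm(commands=[[-1,-0.09,-0.25,0,0.15],[-1,-0.09,-0.25,0,0.14],[-1,-0.1,-0.24,0,0.15],[-1,-0.1,-0.25,0,0.14],[-1,-0.1,-0.24,0,0.15]])

```text
time_s: 10.35
ee_pos: [0.5677, -0.3272, 0.0219]
eef_rot: [3.128, 0.166, 0.006]
force: [1.7, -5.1, 1.0]
finger_gap: 0.0114
gripper_force: 39.4
```

>>> move_arm(commands=[[-1,-0.11,-0.25,0,0.15],[-1,-0.11,-0.24,0,0.14],[-1,-0.12,-0.24,0,0.15],[-1,-0.11,-0.23,0,0.14],[-1,-0.13,-0.24,0,0.15],[-1,0,0,0,0],[-1,0,0,0,0]])

```text
time_s: 11.05
ee_pos: [0.5403, -0.2793, 0.0218]
eef_rot: [3.137, 0.054, 0.003]
force: [-1.1, -2.5, 5.9]
finger_gap: 0.0114
gripper_force: 40.1
```

```bash
cat >> h.py <<'E'
def tray(W,umin=200,umax=362):
    v,u=np.mgrid[:384,:512]
    m=(u>umin)&(u<umax)&(v>120)&(v<250)&(W[...,2]>.018)&(W[...,2]<.06)&(W[...,0]>.37)&(W[...,0]<.72)
    n,l,st,ce=cv2.connectedComponentsWithStats(m.astype(np.uint8)); k=1+np.argmax(st[1:,4]); p=W[l==k]
    return cv2.minAreaRect(p[:,:2].astype(np.float32)*1000),p,st[k]
E
python3 - <<'E'
from h import *
p,y,s=pose(); print(p,y)
c,W,R,t,K=cap("top")
r,q,st=tray(W); print(r,st)
# left edge & far edge lines
a=.041;L=(W[...,:2]-[.518,.278])@np.array([[np.cos(a),-np.sin(a)],[np.sin(a),np.cos(a)]])*1000
Q=(q[:,:2]-[.518,.278])@np.array([[np.cos(a),-np.sin(a)],[np.sin(a),np.cos(a)]])*1000
for lo in range(-600,-200,40):
    s=Q[(Q[:,1]>lo)&(Q[:,1]<lo+40)]
    if len(s): print(lo,s[:,0].min().round(1),s[:,0].max().round(1))
for lo in range(-120,120,40):
    s=Q[(Q[:,0]>lo)&(Q[:,0]<lo+40)]
    if len(s): print("x",lo,s[:,1].min().round(1),s[:,1].max().round(1))
cv2.imwrite("pics/t3.png",cv2.resize(c["image"][80:270,150:370,::-1],None,fx=3.5,fy=3.5,interpolation=cv2.INTER_CUBIC))
E
```

```text
[ 0.54030396 -0.27933475  0.02179965] -1.5364715470815142
((597.1015014648438, -72.24661254882812), (207.8682403564453, 382.8371887207031), 39.523468017578125) [ 232  164   91   73 1992]
-600 97.6 101.6
-560 85.4 122.9
-520 60.0 121.5
-480 52.1 125.0
-440 32.7 123.9
-400 26.4 125.6
-360 49.7 124.8
-320 1.8 126.9
-280 -123.1 125.1
-240 -95.8 100.8
x -120 -270.6 -233.4
x -80 -268.2 -233.7
x -40 -277.4 -233.4
x 0 -422.5 -234.5
x 40 -488.1 -234.8
x 80 -562.1 -235.3
```

View pics/t3.png

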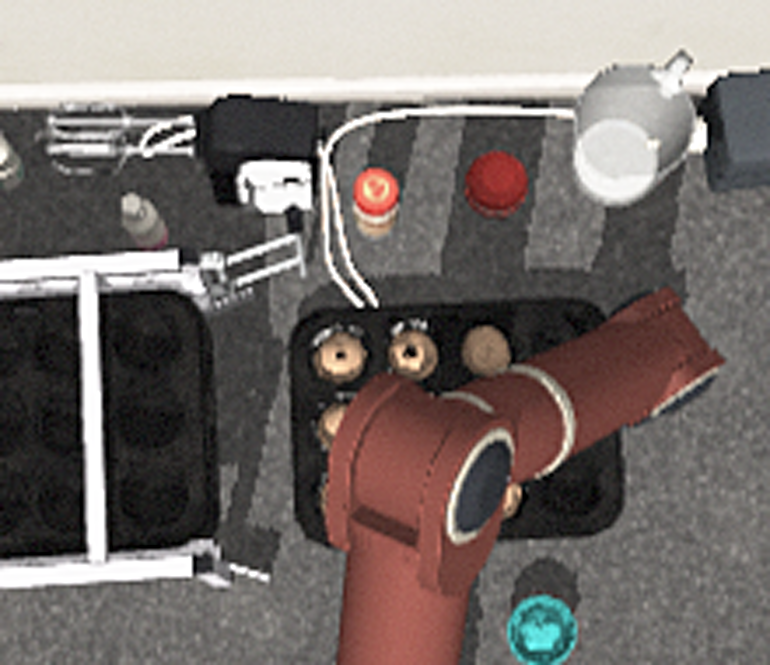

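The tray is square to the rack and centred on it, with its front edge at x≈292 in this view. All the visible cases are seated. I'll slide it in.

>>> move_arm(commands=[[-1,0,-0.2,0,0],[-1,-0.01,-0.3,0,0],[-1,0,-0.37,0,0],[-1,0,-0.38,0,0],[-1,0,-0.37,0,0],[-1,-0.01,-0.3,0,0],[-1,0,-0.3,0,0]])

```text
time_s: 11.8
ee_pos: [0.5372, -0.1929, 0.0218]
eef_rot: [3.132, 0.053, 0.006]
force: [0.8, -7.2, 2.8]
finger_gap: 0.0113
gripper_force: 39.8
```

>>> move_arm(commands=[[-1,0,-0.3,0,0],[-1,-0.01,-0.3,0,0],[-1,0,-0.3,0,0],[-1,0,-0.3,0,0],[-1,0,-0.3,0,0],[-1,-0.01,-0.3,0,0]])

```text
time_s: 12.4
ee_pos: [0.5342, -0.1213, 0.0218]
eef_rot: [3.132, 0.052, 0.008]
force: [0.3, -7.5, 4.0]
finger_gap: 0.0112
gripper_force: 39.9
```

>>> move_arm(commands=[[-1,0,-0.3,0,0],[-1,0,-0.3,0,0],[-1,-0.01,-0.3,0,0],[-1,0,-0.3,0,0],[-1,0,-0.3,0,0]])

```text
time_s: 12.9
ee_pos: [0.5318, -0.0615, 0.0218]
eef_rot: [3.132, 0.051, 0.008]
force: [-0.2, -7.9, 6.2]
finger_gap: 0.0113
gripper_force: 39.9
```

>>> move_arm(commands=[[-1,0,-0.3,0,0],[-1,-0.01,-0.3,0,0],[-1,0,-0.3,0,0],[-1,0,-0.3,0,0],[-1,0,-0.3,0,0]])

```text
time_s: 13.4
ee_pos: [0.5294, -0.0017, 0.0217]
eef_rot: [3.133, 0.05, 0.008]
force: [0.0, -8.7, 6.0]
finger_gap: 0.0108
gripper_force: 40.0
```

>>> move_arm(commands=[[-1,0,-0.3,0,0],[-1,0,-0.3,0,0],[-1,0,-0.2,0,0],[-1,0,0,0,0]])

```text
time_s: 13.8
ee_pos: [0.5283, 0.0322, 0.0217]
eef_rot: [3.135, 0.054, 0.007]
force: [0.4, -6.0, 7.2]
finger_gap: 0.0108
gripper_force: 40.2
```

>>> move_arm(commands=[[-0.3,0,0,0,0],[0,0,0,0,0],[0.1,0,0,0,0],[0.1,0,0,-0.5,0],[0.1,0,0,-0.7,0],[0.1,0,0,-0.8,0],[0.1,0,0,0,0]])

```text
time_s: 14.5
ee_pos: [0.5287, 0.036, 0.1036]
eef_rot: [-3.14, -0.058, -0.01]
force: [1.6, -0.9, 0.1]
finger_gap: 0.0467
gripper_force: 0.0
```

>>> move_arm(commands=[[1,0,0.6,0,0],[1,0,0.7,0,0],[1,0,0.7,0,0],[1,0,0.2,0,0],[1,0,0,0,0],[1,0,0,0,0]])

```text
time_s: 15.1
ee_pos: [0.5292, -0.0502, 0.0998]
eef_rot: [-3.139, -0.059, 0.003]
force: [0.4, -0.5, 0.3]
finger_gap: 0.0855
gripper_force: 0.0
```

Run:
```python
from h import *
p,y,s=pose(); print(p,y,s["finger_gap"])
c,W,R,t,K=cap("top")
a=.041;L=(W[...,:2]-[.518,.278])@np.array([[np.cos(a),-np.sin(a)],[np.sin(a),np.cos(a)]])*1000
z=W[...,2]
for lo in range(-120,120,20):
    m=(L[...,0]>lo)&(L[...,0]<lo+20)&(z>.022)&(z<.045)&(L[...,1]>-330)&(L[...,1]<-150)
    if m.any(): print(lo,m.sum(),L[m][:,1].min().round(1))
pl=(p[:2]-[.518,.278])@np.array([[np.cos(a),-np.sin(a)],[np.sin(a),np.cos(a)]])*1000; print("tcp local",pl)
cv2.imwrite("pics/t4.png",cv2.resize(c["image"][110:270,90:310,::-1],None,fx=3.5,fy=3.5,interpolation=cv2.INTER_CUBIC))
```

```text
[ 0.52916726 -0.0502109   0.09976888] -1.5333267188697095 0.08553387450361322
-120 46 -250.8
-100 24 -254.8
-80 6 -255.6
0 26 -181.5
20 60 -208.6
40 47 -215.6
60 54 -253.4
80 83 -257.1
100 115 -251.0
tcp local [  -2.29499855 -328.39280352]
```

View pics/t4.png

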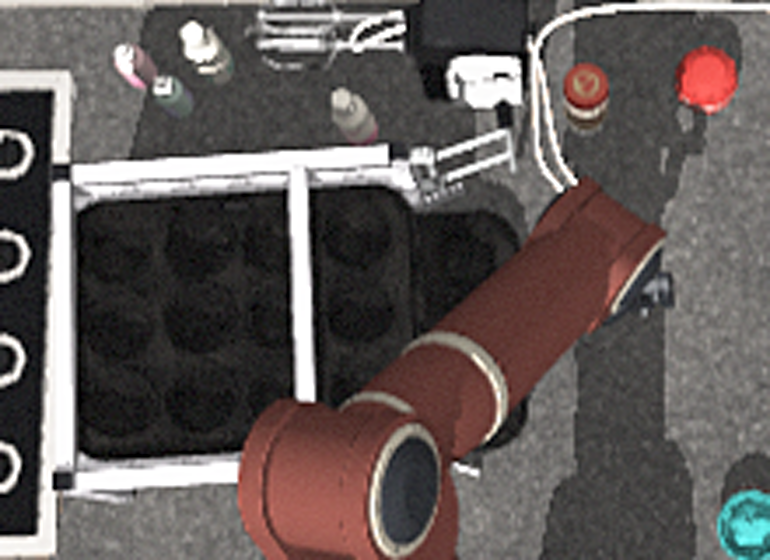

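The tray is mostly in and square, with its outer end at (522, 240). The gate is still open and the bystanders haven't moved. Next I'll lower the open fingers outside the tray's end and push with the back of the front finger.

>>> move_arm(commands=[[1,0.06,0,0.7,0],[1,0,0,0.7,0],[1,0,0,0.7,0],[1,0,0,0.3,0],[1,0,0,0,0]])

```text
time_s: 15.65
ee_pos: [0.5308, -0.0505, 0.003]
eef_rot: [-3.14, -0.059, 0.006]
force: [0.1, -0.4, 0.2]
finger_gap: 0.0854
gripper_force: 0.0
```

>>> move_arm(commands=[[1,0,-0.2,0,0],[1,0,-0.2,0,0],[1,0,-0.2,0,0],[1,0,-0.25,0,0],[1,0,-0.25,0,0],[1,0,-0.25,0,0]])

```text
time_s: 16.25
ee_pos: [0.5315, -0.0009, 0.006]
eef_rot: [3.135, 0.053, 0.007]
force: [0.3, -5.1, 2.2]
finger_gap: 0.0853
gripper_force: 3.1
```

>>> move_arm(commands=[[1,-0.01,-0.25,0,0],[1,-0.01,-0.25,0,0],[1,-0.01,-0.25,0,0],[1,-0.01,-0.2,0,0]])

```text
time_s: 16.65
ee_pos: [0.5285, 0.0374, 0.006]
eef_rot: [3.136, 0.053, 0.007]
force: [1.0, -6.1, 2.2]
finger_gap: 0.0854
gripper_force: 3.1
```

>>> move_arm(commands=[[1,0,-0.15,0,0],[1,0,-0.12,0,0],[1,0,-0.12,0,0]])

```text
time_s: 16.95
ee_pos: [0.528, 0.0473, 0.0065]
eef_rot: [3.129, 0.048, 0.01]
force: [-1.1, -22.8, 4.1]
finger_gap: 0.0851
gripper_force: 0.0
```

Run:
```python
from h import *
p,y,s=pose(); print(p,y,s["force"],s["moment"],s["gripper_force"])
a=.041;R2=np.array([[np.cos(a),-np.sin(a)],[np.sin(a),np.cos(a)]])
print("tcp local",(p[:2]-[.518,.278])@R2*1000)
for n in("top","scene"):
    c,W,R,t,K=cap(n); L=(W[...,:2]-[.518,.278])@R2*1000; z=W[...,2]
    print(n)
    for lo in range(-120,120,20):
        m=(L[...,0]>lo)&(L[...,0]<lo+20)&(z>.022)&(z<.045)&(L[...,1]>-330)&(L[...,1]<-140)
        if m.any(): print(lo,m.sum(),L[m][:,1].min().round(1))
    # things above .06 in front
    for z0,z1 in((.06,.1),(.1,.15),(.15,.185)):
        m=(abs(L[...,0])<100)&(z>z0)&(z<z1)&(L[...,1]>-200)&(L[...,1]<-140); 
        if m.any(): print(z0,m.sum(),np.percentile(L[m][:,1],[0,5,50]).round(1))
    if n=="top": I=c["image"][130:240,180:290,::-1]
    else: J=c["image"][170:280,130:260,::-1]
f=lambda A:cv2.resize(A,(400,400),interpolation=cv2.INTER_CUBIC)
cv2.imwrite("pics/t5.png",np.hstack([f(I),f(J)]))
```

```text
[0.52798377 0.04734306 0.00647787] -1.5403046699980787 [ -1.109685   -22.78868158   4.12971151] [-2.6657037   0.17751104  0.18733535] 0.0
tcp local [   0.52109446 -230.87232404]
top
-120 30 -172.3
-100 37 -177.1
-80 31 -177.9
-60 29 -178.8
-40 5 -176.1
-20 2 -277.1
80 3 -165.1
100 11 -168.4
0.06 21 [-163.4 -163.2 -162.1]
0.1 19 [-163.8 -163.3 -160. ]
0.15 177 [-163.4 -162.3 -153. ]
scene
-120 17 -163.5
-100 19 -166.5
-80 20 -167.9
-60 4 -147.2
-20 13 -280.3
0 9 -271.6
0.06 1 [-160.5 -160.5 -160.5]
0.1 42 [-199.4 -197.2 -188.1]
0.15 140 [-200.  -198.2 -153.7]
```

View pics/t5.png

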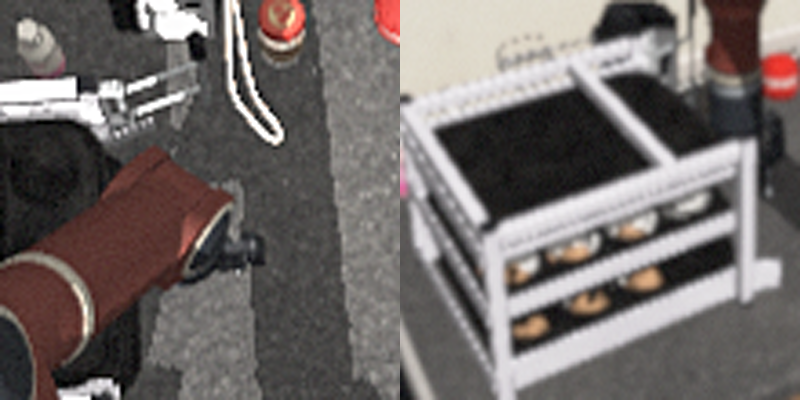

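The tray stopped about 15 mm short, and seems slightly cocked. I'll back off for a clear view.

>>> move_arm(commands=[[1,0,0.4,0,0],[1,0,0.7,0,0],[1,0,0.9,-0.5,0],[1,0,1,-0.7,0],[1,0,1,-0.7,0],[1,0,1,0,0],[1,0,1,0,0],[1,0,1,0,0]])

```text
time_s: 17.85
ee_pos: [0.5371, -0.2246, 0.0816]
eef_rot: [-3.14, -0.059, -0.003]
force: [1.3, -0.0, -0.1]
finger_gap: 0.0851
gripper_force: 0.0
```

>>> move_arm(commands=[[1,0,1,0,0],[1,0,1,0,0],[1,0,0,0,0]])

```text
time_s: 18.15
ee_pos: [0.5378, -0.3121, 0.0823]
eef_rot: [3.133, 0.043, 0.002]
force: [-0.7, -0.6, -0.4]
finger_gap: 0.0853
gripper_force: 0.0
```

```bash
cat > look.py <<'E'
from h import *
import sys
p,y,s=pose(); print(p,y,s["time_s"])
a=.041;R2=np.array([[np.cos(a),-np.sin(a)],[np.sin(a),np.cos(a)]])
print("tcp local",(p[:2]-[.518,.278])@R2*1000)
c,W,R,t,K=cap("top"); L=(W[...,:2]-[.518,.278])@R2*1000; z=W[...,2]
for lo in range(-130,140,20):
    m=(L[...,0]>lo)&(L[...,0]<lo+20)&(z>.020)&(z<.045)&(L[...,1]>-260)&(L[...,1]<-140)
    if m.any(): print(lo,m.sum(),L[m][:,1].min().round(1))
m=(z>.024)&(z<.038)&(L[...,1]>-195)&(L[...,1]<-140)&(abs(L[...,0])<128); q=L[m]
if len(q): print("x extent",q[:,0].min(),q[:,0].max())
cv2.imwrite(sys.argv[1],cv2.resize(c["image"][140:240,130:270,::-1],None,fx=5,fy=5,interpolation=cv2.INTER_CUBIC))
E
python3 look.py pics/t6.png
```

```text
[ 0.53781483 -0.31205998  0.08226752] -1.54316632756072 18.15
tcp local [  -4.38750175 -590.37628914]
-130 11 -168.5
-110 38 -176.7
-90 35 -177.4
-70 29 -179.1
-50 31 -178.8
-30 30 -177.4
-10 34 -178.1
10 33 -178.5
30 27 -178.9
50 33 -177.6
70 30 -177.9
90 22 -174.4
110 4 -164.7
130 31 -202.0
x extent -119.2501510850828 117.0519047058286
```

View pics/t6.png

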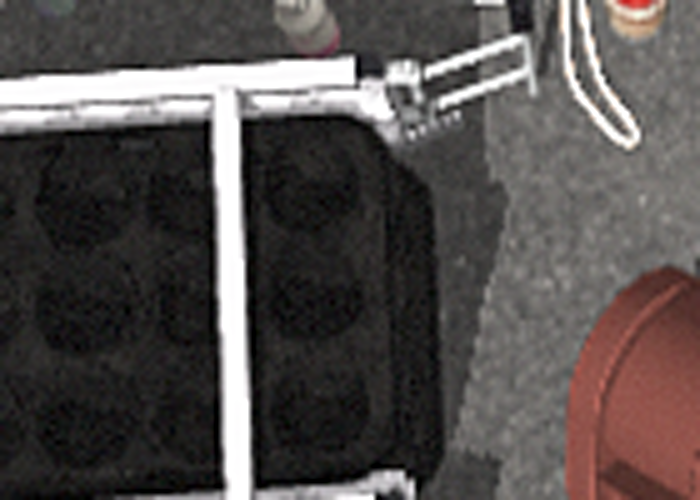

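The tray is in fact square and centred, with its end at x≈440, about 15 mm short. The finger load dropped to 0 at the 23 N reading, which suggests the gripper's linkage met the racked tray above. I'll measure the gripper's profile from the first scene cloud.

Run:
```python
from h import *
R0=cv2.Rodrigues(np.array([-.614,-3.08,.004]))[0]; p0=np.array([.249,.6,.2305])
for n in("scene","top"):
    W=np.load(n+"0.npz")["W"].reshape(-1,3); W=W[~np.isnan(W[:,0])]
    T=(W-p0)@R0*1000
    T=T[(abs(T[:,0])<90)&(abs(T[:,1])<110)&(T[:,2]<20)&(T[:,2]>-260)]
    print(n,len(T))
    for z in range(20,-260,-14):
        s=T[(T[:,2]<=z)&(T[:,2]>z-14)]
        if len(s)>2: print(z,len(s),"x",s[:,0].min().round(),s[:,0].max().round(),"y",s[:,1].min().round(),s[:,1].max().round())
p,y,s=pose()
```

```text
scene 2649
-8 21 x -11.0 12.0 y -51.0 52.0
-22 58 x -10.0 15.0 y -55.0 58.0
-36 64 x -8.0 15.0 y -55.0 58.0
-50 75 x -10.0 16.0 y -71.0 74.0
-64 202 x -16.0 18.0 y -72.0 77.0
-78 212 x -17.0 22.0 y -70.0 72.0
-92 227 x -12.0 23.0 y -69.0 72.0
-106 296 x -12.0 22.0 y -67.0 70.0
-120 64 x -6.0 40.0 y -36.0 37.0
-134 150 x -6.0 41.0 y -36.0 36.0
-148 155 x -9.0 41.0 y -37.0 36.0
-162 212 x -19.0 40.0 y -36.0 37.0
-176 113 x -2.0 40.0 y -33.0 34.0
-190 159 x -6.0 38.0 y -33.0 35.0
-204 173 x -7.0 40.0 y -34.0 37.0
-218 138 x -2.0 39.0 y -32.0 28.0
-232 175 x -1.0 42.0 y -32.0 30.0
-246 155 x -2.0 37.0 y -33.0 32.0
top 647
-22 5 x -14.0 -9.0 y -56.0 -47.0
-50 8 x -15.0 -10.0 y -64.0 -41.0
-64 52 x -19.0 10.0 y -75.0 -27.0
-78 65 x -20.0 15.0 y -74.0 70.0
-92 42 x -22.0 14.0 y -72.0 72.0
-106 98 x -15.0 10.0 y -71.0 -28.0
-120 32 x -39.0 9.0 y -67.0 -2.0
-134 49 x -40.0 2.0 y -41.0 8.0
-148 49 x -41.0 1.0 y -39.0 7.0
-162 91 x -40.0 -2.0 y -38.0 18.0
-176 25 x -38.0 -9.0 y -34.0 19.0
-190 43 x -38.0 -11.0 y -35.0 6.0
-204 56 x -38.0 -13.0 y -33.0 20.0
-218 21 x -37.0 -18.0 y -31.0 2.0
-232 8 x -36.0 -33.0 y -13.0 3.0
```

```bash
cat > prof.py <<'E'
from h import *
import sys
s=get_state(); Rt=cv2.Rodrigues(np.array(s["eef_rot"],float))[0]; p=np.array(s["ee_pos"]); print(s["finger_gap"])
C=[(n,cap(n)[1].reshape(-1,3)) for n in("scene","top")]
for n,W in C:
    W=W[~np.isnan(W[:,0])]; W=W[W[:,2]>.02]; T=(W-p)@Rt*1000
    T=T[(abs(T[:,0])<30)&(abs(T[:,1])<95)&(T[:,2]<5)&(T[:,2]>-130)]
    print(n,len(T),[(z,len(q),*np.round([q[:,1].min(),q[:,1].max()]).astype(int).tolist()) for z in range(0,-130,-8) for q in [T[(T[:,2]<=z)&(T[:,2]>z-8)]] if len(q)>2])
E
python3 prof.py
python3 - <<'E'
from h import *
R0=cv2.Rodrigues(np.array([-.614,-3.08,.004]))[0]; p0=np.array([.249,.6,.2305])
W=np.load("scene0.npz")["W"].reshape(-1,3); W=W[~np.isnan(W[:,0])]
T=(W-p0)@R0*1000; T=T[(abs(T[:,0])<60)&(abs(T[:,1])<110)&(T[:,2]<0)&(T[:,2]>-130)]
for z in range(0,-130,-5):
    q=T[(T[:,2]<=z)&(T[:,2]>z-5)]
    if len(q)>2:
        r=q[q[:,1]>50]; print(z,len(q),np.round(np.percentile(q[:,1],[0,3,97,100])),"x@y>50",np.round([r[:,0].min(),r[:,0].max()]) if len(r) else "", "xall",np.round([q[:,0].min(),q[:,0].max()]))
E
```

```text
0.08560341390273886
scene 213 [(-16, 5, -59, -46), (-24, 8, -64, -49), (-32, 8, -65, -50), (-40, 8, -61, -50), (-48, 5, -64, -50), (-56, 10, -81, -41), (-64, 22, -80, -10), (-72, 26, -79, -8), (-80, 21, -79, -28), (-88, 19, -80, -23), (-96, 25, -74, -19), (-104, 21, -77, -19), (-112, 23, -75, -24), (-120, 5, -44, -35), (-128, 5, -45, -34)]
top 5 []
-15 14 [-47. -47.  49.  50.] x@y>50 [9. 9.] xall [-6. 12.]
-20 17 [-51. -50.  56.  57.] x@y>50 [7. 9.] xall [-11.  13.]
-25 24 [-55. -54.  56.  56.] x@y>50 [ 7. 12.] xall [-9. 14.]
-30 19 [-55. -54.  58.  58.] x@y>50 [ 7. 11.] xall [-10.  15.]
-35 23 [-54. -54.  57.  57.] x@y>50 [8. 9.] xall [-8. 13.]
-40 22 [-54. -54.  57.  58.] x@y>50 [ 5. 10.] xall [-7. 15.]
-45 23 [-55. -54.  54.  57.] x@y>50 [8. 8.] xall [-4. 14.]
-50 17 [-52. -49.  58.  60.] x@y>50 [ 4. 14.] xall [-6. 14.]
-55 24 [-59. -57.  70.  72.] x@y>50 [ 5. 14.] xall [ 5. 15.]
-60 52 [-72. -71.  73.  77.] x@y>50 [ 3. 15.] xall [-10.  16.]
-65 76 [-72. -71.  72.  75.] x@y>50 [-7. 15.] xall [-11.  15.]
-70 63 [-72. -71.  72.  75.] x@y>50 [-8. 16.] xall [-11.  17.]
-75 88 [-70. -69.  71.  74.] x@y>50 [-6. 14.] xall [-16.  18.]
-80 76 [-70. -70.  67.  72.] x@y>50 [-7. 14.] xall [-17.  21.]
-85 67 [-70. -69.  69.  71.] x@y>50 [-7. 15.] xall [-13.  22.]
-90 65 [-69. -69.  68.  71.] x@y>50 [ 4. 15.] xall [-11.  23.]
-95 70 [-68. -68.  70.  72.] x@y>50 [ 2. 14.] xall [-3. 21.]
-100 96 [-68. -68.  68.  72.] x@y>50 [ 2. 15.] xall [-12.  23.]
-105 116 [-67. -66.  65.  70.] x@y>50 [ 4. 14.] xall [-9. 22.]
-110 108 [-67. -66.  61.  70.] x@y>50 [-10.  18.] xall [-10.  18.]
-115 94 [-65. -64.  67.  69.] x@y>50 [-12.  13.] xall [-12.  15.]
-120 14 [-36. -36.  37.  37.] x@y>50  xall [-6. 12.]
-125 8 [-35. -35.  -4.  -3.] x@y>50  xall [ 3. 33.]
```

>>> move_arm(commands=[[0.6,0,0,0,0],[0.6,0,0,0,0],[0.6,0,0,0,0]])

```text
time_s: 18.6
ee_pos: [0.5398, -0.3029, 0.0805]
eef_rot: [-3.14, -0.059, 0.0]
force: [-0.5, 0.6, 0.3]
finger_gap: 0.0686
gripper_force: 0.0
```

```bash
python3 prof.py
```

```text
0.06855094862237245
scene 228 [(-8, 10, -50, 33), (-16, 9, -53, 30), (-24, 8, -56, -39), (-32, 7, -54, -42), (-40, 5, -56, -46), (-48, 6, -69, -36), (-56, 16, -71, -32), (-64, 19, -74, -30), (-72, 25, -73, -6), (-80, 23, -72, -12), (-88, 19, -75, -9), (-96, 26, -75, -13), (-104, 30, -75, -14), (-112, 13, -46, -21), (-120, 10, -42, -23)]
top 1 []
```

>>> move_arm(commands=[[0.2,0,0,0,0],[0,0,0,0,0],[0,0,0,0,0],[0,0,0,0,0]])

```text
time_s: 19.1
ee_pos: [0.5393, -0.3044, 0.0805]
eef_rot: [3.141, 0.056, -0.0]
force: [0.3, 0.8, -0.3]
finger_gap: 0.0427
gripper_force: 0.0
```

```bash
python3 prof.py
```

```text
0.042678807806090215
scene 240 [(0, 9, -33, 20), (-8, 13, -40, 22), (-16, 14, -40, 22), (-24, 10, -40, 21), (-32, 10, -42, 22), (-40, 7, -41, 23), (-48, 16, -59, 20), (-56, 17, -62, 15), (-64, 15, -61, -22), (-72, 25, -67, 1), (-80, 17, -68, -6), (-88, 19, -74, -15), (-96, 25, -73, -19), (-104, 19, -70, -18), (-112, 14, -46, -17), (-120, 7, -44, -29), (-128, 3, -40, -36)]
top 1 []
```

>>> move_arm(commands=[[-0.5,0,0,0,0],[-1,0,0,0,0],[-1,0,0,0,0],[-1,0,0,0,0],[-1,0,0,0,0]])

```text
time_s: 19.7
ee_pos: [0.5394, -0.3043, 0.0805]
eef_rot: [3.141, 0.056, -0.0]
force: [-0.9, 0.2, -0.0]
finger_gap: 0.0003
gripper_force: 0.0
```

```bash
python3 prof.py
```

```text
0.0003124468202755563
scene 219 [(0, 7, -17, 1), (-8, 11, -18, 6), (-16, 8, -21, 11), (-24, 9, -22, -3), (-32, 9, -19, 6), (-40, 10, -21, 7), (-48, 20, -38, 4), (-56, 13, -45, -1), (-64, 20, -51, 0), (-72, 14, -58, -1), (-80, 16, -68, -16), (-88, 29, -72, -15), (-96, 15, -54, -15), (-104, 14, -46, -16), (-112, 12, -44, -18), (-120, 7, -41, -27), (-128, 5, -44, -32)]
top 0 []
```

Run:
```python
from h import *
p,y,s=pose()
print(p,y); print(plan(p,y,[(.5299,-.0118,.08,-1.53,9),(.5299,-.0118,.003,-1.53,3),(.5283,.026,.003,-1.53,3)]))
```

```text
[ 0.53933517 -0.30434737  0.08053052] -1.535038402695209
(0.5299, -0.0118, 0.08, -1.53, 9)
[[0.0, -0.81, 0.0, np.float64(-0.01)], [0.01, -0.82, 0.0, np.float64(-0.0)], [0.0, -0.81, 0.0, np.float64(-0.01)], [0.0, -0.81, 0.01, np.float64(-0.0)], [0.01, -0.82, -0.0, np.float64(-0.01)], [0.0, -0.81, -0.0, np.float64(-0.0)], [0.01, -0.81, 0.0, np.float64(-0.01)], [0.01, -0.81, 0.0, np.float64(-0.0)], [0.0, -0.82, 0.0, np.float64(-0.01)]]
(0.5299, -0.0118, 0.003, -1.53, 3)
[[0.0, 0.0, 0.64, np.float64(-0.0)], [0.0, 0.0, 0.65, np.float64(-0.0)], [0.0, 0.0, 0.64, np.float64(-0.0)]]
(0.5283, 0.026, 0.003, -1.53, 3)
[[0.0, -0.31, -0.0, np.float64(-0.0)], [0.0, -0.32, -0.0, np.float64(-0.0)], [0.0, -0.31, -0.0, np.float64(-0.0)]]
(array([0.52828389, 0.02587119, 0.00293052]), np.float64(-1.5300384026952096))
```

>>> move_arm(commands=[[1,0,-0.81,0,-0.01],[1,0.01,-0.82,0,0],[1,0,-0.81,0,-0.01],[1,0,-0.81,0,0],[1,0.01,-0.82,0,-0.01],[1,0,-0.81,0,0],[1,0.01,-0.81,0,-0.01],[1,0.01,-0.81,0,0]])

```text
time_s: 20.6
ee_pos: [0.5312, -0.0432, 0.0807]
eef_rot: [3.141, 0.063, 0.001]
force: [0.2, 0.1, -0.4]
finger_gap: 0.0855
gripper_force: 0.0
```

>>> move_arm(commands=[[1,0,-0.82,0,-0.01],[1,0,0,0.64,0],[1,0,0,0.65,0],[1,0,0,0.64,0],[1,0,-0.31,0,0],[1,0,-0.32,0,0],[1,0,-0.31,0,0],[1,0,0,0,0]])

```text
time_s: 21.4
ee_pos: [0.5288, 0.0298, 0.0042]
eef_rot: [-3.138, -0.072, -0.002]
force: [0.3, 0.5, 0.4]
finger_gap: 0.0855
gripper_force: 0.0
```

```bash
python3 -c "
from h import *
p,y,s=pose();print(p,s['force'],s['moment'],s['gripper_force'])"
```

```text
[0.52884924 0.02983019 0.00417446] [0.30166947 0.50713177 0.38219046] [-0.01719379 -0.01782123 -0.05402032] 0.0
```

>>> move_arm(commands=[[1,0,-0.2,0,0],[1,0,-0.15,0,0],[1,0,-0.08,0,0]])

```text
time_s: 21.7
ee_pos: [0.5276, 0.0439, 0.0036]
eef_rot: [-3.141, -0.065, -0.0]
force: [1.0, -0.0, 0.3]
finger_gap: 0.0855
gripper_force: 0.0
```

```bash
python3 -c "
from h import *
p,y,s=pose();print(p,s['force'],s['moment'],s['gripper_force'])"
```

```text
[0.52762746 0.04393346 0.0035693 ] [ 1.01996684 -0.03889771  0.26470146] [-0.02582381  0.05175556  0.00586009] 0.0
```

>>> move_arm(commands=[[1,0,-0.05,0,0],[1,0,-0.05,0,0]])

```text
time_s: 21.9
ee_pos: [0.5274, 0.0469, 0.0033]
eef_rot: [3.141, 0.063, -0.0]
force: [0.1, -0.5, 0.4]
finger_gap: 0.0855
gripper_force: 0.0
```

```bash
python3 -c "
from h import *
p,y,s=pose();print(p,s['force'],s['moment'],s['gripper_force'])"
```

```text
[0.5274043  0.0468587  0.00333365] [ 0.10839157 -0.48173308  0.3707759 ] [-0.04540321  0.08164474  0.0018354 ] 0.0
```

>>> move_arm(commands=[[1,0,-0.04,0,0],[1,0,0,0,0]])

```text
time_s: 22.1
ee_pos: [0.5273, 0.0478, 0.0034]
eef_rot: [3.14, 0.063, 0.0]
force: [-0.5, -0.8, 0.2]
finger_gap: 0.0854
gripper_force: 0.6
```

```bash
python3 -c "
from h import *
p,y,s=pose();print(p,s['force'],s['moment'],s['gripper_force'])"
```

```text
[0.52734708 0.04784409 0.00336556] [-0.47881257 -0.83777469  0.18603759] [-0.23548624 -0.01168851  0.01203586] 0.6180561147630215
```

>>> move_arm(commands=[[1,0,-0.04,0,0],[1,0,0,0,0]])

```text
time_s: 22.3
ee_pos: [0.5273, 0.048, 0.0035]
eef_rot: [3.138, 0.061, 0.001]
force: [0.2, -4.9, 0.8]
finger_gap: 0.0853
gripper_force: 2.6
```

```bash
python3 -c "
from h import *
p,y,s=pose();print(p,s['force'],s['moment'],s['gripper_force'])"
```

```text
[0.52734466 0.04800498 0.00346435] [ 0.18024128 -4.88910726  0.81540653] [-0.97296022  0.083655    0.08236778] 2.5737574696540833
```

>>> move_arm(commands=[[1,0,-0.04,0,0],[1,0,0,0,0]])

```text
time_s: 22.5
ee_pos: [0.5273, 0.0482, 0.0036]
eef_rot: [3.136, 0.059, 0.002]
force: [-0.3, -8.6, 1.1]
finger_gap: 0.0854
gripper_force: 1.2
```

```bash
python3 -c "
from h import *
p,y,s=pose();print(p,s['force'],s['moment'],s['gripper_force'])"
```

```text
[0.5273413  0.04816734 0.0035954 ] [-0.30411573 -8.62276285  1.1291626 ] [-1.14687197  0.09502845  0.09516653] 1.2350204586982727
```

Contact is at about z = 0.10, so the gripper's knuckles meet the lower racked tray's rim. The bare finger can't push the last 15 mm. A low spacer between the finger and the tray's end would reach under, so I'll check the loose purple case, which I would put back afterwards.

Run:
```python
from h import *
p,y,s=pose(); print(p,y)
c,W,R,t,K=cap("top"); hsv=cv2.cvtColor(c["image"],cv2.COLOR_RGB2HSV); v,u=np.mgrid[:384,:512]
m=(hsv[...,0]>125)&(hsv[...,0]<160)&(hsv[...,1]>90)&(v>150)&(u>350)&(u<420)
q=W[m]; q=q[~np.isnan(q[:,0])]; print(m.sum(),u[m].min(),u[m].max(),v[m].min(),v[m].max(),np.percentile(q[:,2],[2,25,50,75,98]).round(3))
top=q[q[:,2]>.026]; (cx,cy),r=cv2.minEnclosingCircle(top[:,:2].astype(np.float32)*1000); print("top",cx,cy,r,len(top))
(cx,cy),r=cv2.minEnclosingCircle(q[:,:2].astype(np.float32)*1000); print("all",cx,cy,r)
for k in range(0,40,6):
    d=np.hypot(q[:,0]-cx/1e3,q[:,1]-cy/1e3)*1000; s=q[(d>=k)&(d<k+6)]; 
    if len(s): print(k,len(s),np.median(s[:,2]).round(3))
```

```text
[0.5273413  0.04816734 0.0035954 ] -1.5331515578187103
303 376 395 199 217 [0.003 0.018 0.023 0.029 0.04 ]
top 495.92938232421875 -495.6414489746094 35.21628952026367 110
all 497.25238037109375 -500.9375915527344 39.781944274902344
0 9 0.031
6 23 0.028
12 42 0.024
18 63 0.019
24 107 0.021
30 43 0.028
36 16 0.036
```

>>> move_arm(commands=[[1,0,0.5,0,0],[1,0,0.9,0,0],[1,0,0.9,-0.6,0],[1,0,0.6,-0.9,0],[1,0,0,-0.9,0],[1,0,0,0,0]])

```text
time_s: 23.15
ee_pos: [0.5351, -0.0653, 0.1036]
eef_rot: [3.141, 0.061, 0.014]
force: [1.4, 0.0, 0.3]
finger_gap: 0.0856
gripper_force: 0.0
```

Run:
```python
from h import *
p,y,s=pose(); print(p,y)
print(plan(p,y,[(.496,-.4965,.1,.041,16)]))
```

```text
[ 0.53511913 -0.06525452  0.10358072] -1.5317654577184394
(0.496, -0.4965, 0.1, 0.041, 16)
[[-0.09, 0.67, 0.01, np.float64(-0.98)], [-0.15, 0.66, 0.0, np.float64(-0.99)], [-0.22, 0.64, 0.01, np.float64(-0.98)], [-0.28, 0.62, 0.0, np.float64(-0.98)], [-0.33, 0.58, 0.01, np.float64(-0.98)], [-0.4, 0.55, 0.0, np.float64(-0.99)], [-0.44, 0.51, 0.01, np.float64(-0.98)], [-0.5, 0.47, 0.0, np.float64(-0.98)], [-0.53, 0.41, 0.01, np.float64(-0.99)], [-0.58, 0.36, 0.01, np.float64(-0.98)], [-0.6, 0.3, 0.0, np.float64(-0.98)], [-0.64, 0.23, 0.01, np.float64(-0.99)], [-0.65, 0.18, 0.0, np.float64(-0.98)], [-0.67, 0.11, 0.01, np.float64(-0.98)], [-0.67, 0.04, 0.0, np.float64(-0.98)], [-0.68, -0.02, 0.01, np.float64(-0.99)]]
(array([ 0.49598475, -0.49649852,  0.09998072]), np.float64(0.04123454228156073))
```

>>> move_arm(commands=[[1,-0.09,0.67,0.01,-0.98],[1,-0.15,0.66,0,-0.99],[1,-0.22,0.64,0.01,-0.98],[1,-0.28,0.62,0,-0.98],[1,-0.33,0.58,0.01,-0.98],[1,-0.4,0.55,0,-0.99],[1,-0.44,0.51,0.01,-0.98],[1,-0.5,0.47,0,-0.98]])

```text
time_s: 23.95
ee_pos: [0.5131, -0.2788, 0.0968]
eef_rot: [-2.87, -1.269, -0.001]
force: [-0.1, -0.4, -0.1]
finger_gap: 0.0854
gripper_force: 0.0
```

>>> move_arm(commands=[[1,-0.53,0.41,0.01,-0.99],[1,-0.58,0.36,0.01,-0.98],[1,-0.6,0.3,0,-0.98],[1,-0.64,0.23,0.01,-0.99],[1,-0.65,0.18,0,-0.98],[1,-0.67,0.11,0.01,-0.98],[1,-0.67,0.04,0,-0.98],[1,-0.68,-0.02,0.01,-0.99]])

```text
time_s: 24.75
ee_pos: [0.4944, -0.4944, 0.0948]
eef_rot: [-2.165, -2.273, -0.005]
force: [0.3, 0.6, -0.7]
finger_gap: 0.0855
gripper_force: 0.0
```

>>> move_arm(commands=[[1,0,0,0.3,0],[1,0,0,0,0]])

```text
time_s: 24.95
ee_pos: [0.4927, -0.4931, 0.0807]
eef_rot: [-2.171, -2.263, -0.004]
force: [-0.3, 1.4, -0.3]
finger_gap: 0.0855
gripper_force: 0.0
```

>>> move_arm(commands=[[1,-0.08,0.08,0.4,0],[1,0,0,0.5,0],[1,0,0,0.5,0],[1,0,0,0.46,0],[1,0,0,0,0]], newtons=20)

```text
time_s: 25.45
ee_pos: [0.4961, -0.4948, 0.0052]
eef_rot: [-2.166, -2.265, -0.002]
force: [-0.1, 0.2, -0.5]
finger_gap: 0.0853
gripper_force: 0.0
```

>>> move_arm(commands=[[0.5,0,0,0,0],[0.5,0,0,0,0],[0.5,0,0,0,0],[0.4,0,0,0,0]])

```text
time_s: 25.85
ee_pos: [0.4973, -0.499, 0.0103]
eef_rot: [2.172, 2.267, -0.0]
force: [0.4, -1.9, 1.0]
finger_gap: 0.0659
gripper_force: 22.4
```

Run:
```python
from h import *
p,y,s=pose(); print(p,y)
print(plan(p,y,[(.5278,.033,.07,.041,19)]))
```

```text
[ 0.49733798 -0.49896546  0.01033752] 0.04289522100808556
(0.5278, 0.033, 0.07, 0.041, 19)
[[0.7, 0.07, -0.08, np.float64(0.0)], [0.7, 0.07, -0.08, np.float64(0.0)], [0.69, 0.07, -0.08, np.float64(0.0)], [0.7, 0.07, -0.07, np.float64(0.0)], [0.7, 0.07, -0.08, np.float64(0.0)], [0.7, 0.07, -0.08, np.float64(0.01)], [0.69, 0.07, -0.08, np.float64(-0.0)], [0.7, 0.07, -0.08, np.float64(-0.0)], [0.7, 0.07, -0.08, np.float64(-0.0)], [0.7, 0.07, -0.08, np.float64(-0.0)], [0.69, 0.07, -0.07, np.float64(0.0)], [0.7, 0.07, -0.08, np.float64(0.0)], [0.7, 0.07, -0.08, np.float64(0.0)], [0.7, 0.07, -0.08, np.float64(0.0)], [0.69, 0.06, -0.08, np.float64(0.0)], [0.7, 0.07, -0.08, np.float64(0.01)], [0.7, 0.07, -0.07, np.float64(-0.0)], [0.7, 0.07, -0.08, np.float64(-0.0)], [0.7, 0.07, -0.08, np.float64(-0.0)]]
(array([0.52779303, 0.03318531, 0.06993752]), np.float64(0.040895221008085555))
```

>>> move_arm(commands=[[0.3,0,0,-0.4,0],[0.3,0,0,-0.5,0],[0.3,0,0,-0.6,0],[0.3,0,0,0,0]])

```text
time_s: 26.25
ee_pos: [0.4991, -0.5011, 0.075]
eef_rot: [2.166, 2.261, -0.001]
force: [0.3, 0.3, 0.7]
finger_gap: 0.0656
gripper_force: 22.5
```

>>> move_arm(commands=[[0.3,0.4,0.04,0,0],[0.3,0.7,0.07,0,0],[0.3,0.8,0.07,0,0],[0.3,0.8,0.07,0,0],[0.3,0.8,0.07,0,0],[0.3,0.8,0.07,0,0],[0.3,0.8,0.07,0,0],[0.3,0.8,0.07,0,0]])

```text
time_s: 27.05
ee_pos: [0.5079, -0.2605, 0.0696]
eef_rot: [2.173, 2.268, 0.0]
force: [1.0, 0.4, -0.9]
finger_gap: 0.0656
gripper_force: 22.5
```

>>> move_arm(commands=[[0.3,0.8,0.07,0,0],[0.3,0.8,0.07,0,0],[0.3,0.8,0.07,0,0],[0.3,0.8,0.07,0,0],[0.3,0.8,0.07,0,0],[0.3,0.8,0.07,0,0],[0.3,0.8,0.07,0,0],[0.3,0.6,0.04,0,0]])

```text
time_s: 27.85
ee_pos: [0.5185, -0.0103, 0.0695]
eef_rot: [-2.17, -2.271, -0.002]
force: [0.2, -0.6, -0.8]
finger_gap: 0.0659
gripper_force: 22.5
```

>>> move_arm(commands=[[0.3,0.3,0,0,0],[0.3,0,0,0,0],[0.3,0,0,0,0]])

```text
time_s: 28.15
ee_pos: [0.518, -0.0026, 0.0695]
eef_rot: [2.174, 2.266, -0.001]
force: [1.0, -1.7, -0.7]
finger_gap: 0.0658
gripper_force: 22.5
```

>>> move_arm(commands=[[0.3,0,0.29,0.4,0],[0.3,0,0,0.5,0],[0.3,0,0,0.4,0],[0.3,0,0,0.15,0],[0.3,0,0,0,0]])

```text
time_s: 28.65
ee_pos: [0.5291, -0.0028, 0.011]
eef_rot: [2.177, 2.265, -0.003]
force: [-0.1, 0.1, -1.0]
finger_gap: 0.0659
gripper_force: 22.4
```

>>> move_arm(commands=[[0.3,0.25,0,0,0],[0.3,0.3,0,0,0],[0.3,0.3,0,0,0],[0.3,0.3,0,0,0],[0.3,0.3,0,0,0],[0.3,0.15,0,0,0],[0.3,0.1,0,0,0],[0.3,0,0,0,0]])

```text
time_s: 29.45
ee_pos: [0.5266, 0.0679, 0.0113]
eef_rot: [2.172, 2.27, -0.0]
force: [-0.9, 0.4, 0.5]
finger_gap: 0.0657
gripper_force: 22.4
```

>>> move_arm(commands=[[1,0,0,0,0],[1,0,0,0,0],[1,0,0,0,0],[1,0,0,-0.5,0],[1,0,0,-0.7,0],[0.5,-0.7,0,-0.3,0],[-0.3,-0.8,0,0,0],[-0.3,-0.1,0,0,0]])

```text
time_s: 30.25
ee_pos: [0.5298, -0.0025, 0.0723]
eef_rot: [2.179, 2.257, -0.002]
force: [0.9, 0.1, -0.0]
finger_gap: 0.0441
gripper_force: 0.0
```

>>> move_arm(commands=[[-0.3,0,0,0,0],[-0.3,0,0,0,0]])

```text
time_s: 30.45
ee_pos: [0.5291, 0.0046, 0.071]
eef_rot: [-2.171, -2.269, -0.0]
force: [0.1, -0.3, -1.2]
finger_gap: 0.0299
gripper_force: 0.0
```

```bash
sed -i 's/\[140:240,130:270/[130:250,130:290/' look.py; python3 look.py pics/t7.png; python3 -c "
from h import *
c,W,R,t,K=cap('top');a=.041
hsv=cv2.cvtColor(c['image'],cv2.COLOR_RGB2HSV);m=(hsv[...,0]>125)&(hsv[...,0]<160)&(hsv[...,1]>90)
m[:, :180]=0;m[:,330:]=0;m[:135]=0
q=W[m];q=q[q[:,2]>.005];L=(q[:,:2]-[.518,.278])@np.array([[np.cos(a),-np.sin(a)],[np.sin(a),np.cos(a)]])*1000
print(len(q),L.min(0),L.max(0))"
```

```text
[0.52907667 0.00460015 0.0709974 ] 0.04391362088946444 30.45
tcp local [-1.3889139e-01 -2.7362411e+02]
-30 10 -170.5
-10 25 -178.0
10 38 -186.5
30 27 -189.3
50 30 -176.9
70 30 -177.9
90 19 -174.8
110 4 -164.2
130 33 -203.4
x extent -24.097334544043502 116.30318030285454
37 [-207.88402799 -270.10836269] [252.08013907 -71.83296097]
```

View pics/t7.png

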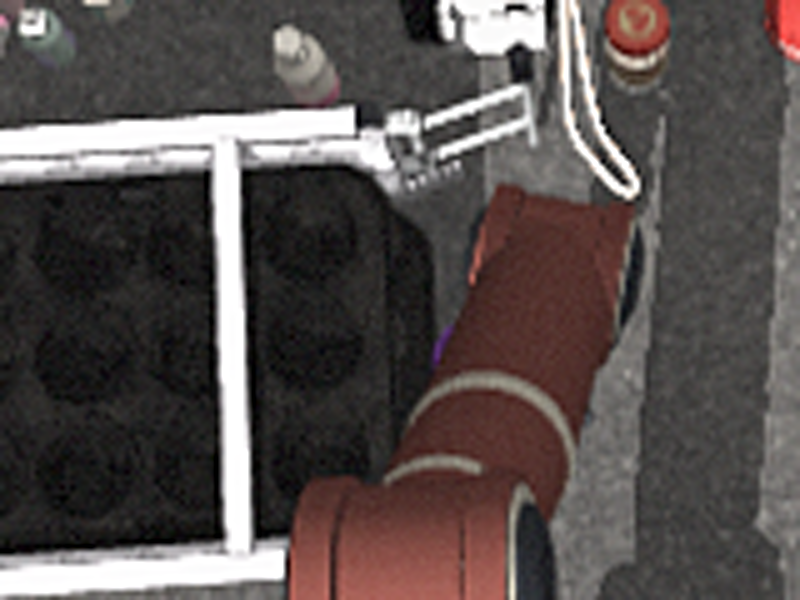

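The purple case rests against the tray's end at (440, 345), the gate is still open, and the tray is square. I'll cradle the case with two half-open fingers and push.

>>> move_arm(commands=[[-0.3,0,0,0.5,0],[-0.3,0,0,0.5,0],[-0.3,0,0,0.5,0],[-0.3,0,0,0,0],[-0.3,0.2,0,0,0],[-0.3,0.2,0,0,0],[-0.3,0.15,0,0,0]])

```text
time_s: 31.25
ee_pos: [0.529, 0.0273, 0.0122]
eef_rot: [2.171, 2.27, 0.003]
force: [-0.2, 0.2, -0.5]
finger_gap: 0.03
gripper_force: 0.0
```

>>> move_arm(commands=[[-0.3,0.12,0,0,0],[-0.3,0.1,0,0,0]])

```text
time_s: 31.45
ee_pos: [0.5282, 0.0319, 0.012]
eef_rot: [2.172, 2.265, -0.003]
force: [-0.5, -6.9, 2.1]
finger_gap: 0.03
gripper_force: 3.2
```

>>> move_arm(commands=[[-0.3,0.08,0,0,0],[-0.3,0.06,0,0,0]])

```text
time_s: 31.65
ee_pos: [0.5282, 0.0364, 0.0121]
eef_rot: [2.173, 2.263, -0.003]
force: [-0.6, -5.5, 1.5]
finger_gap: 0.03
gripper_force: 2.9
```

>>> move_arm(commands=[[-0.3,0.06,0,0,0],[-0.3,0.06,0,0,0]])

```text
time_s: 31.85
ee_pos: [0.5283, 0.041, 0.0121]
eef_rot: [2.173, 2.262, -0.003]
force: [-0.0, -5.7, 2.2]
finger_gap: 0.0304
gripper_force: 2.8
```

>>> move_arm(commands=[[-0.3,0.05,0,0,0],[-0.3,0.05,0,0,0]])

```text
time_s: 32.05
ee_pos: [0.5282, 0.045, 0.0121]
eef_rot: [2.173, 2.262, -0.002]
force: [1.2, -6.9, 1.6]
finger_gap: 0.03
gripper_force: 2.8
```

>>> move_arm(commands=[[-0.3,0.05,0,0,0],[-0.3,0.04,0,0,0]])

```text
time_s: 32.25
ee_pos: [0.5283, 0.0461, 0.0121]
eef_rot: [2.173, 2.259, -0.005]
force: [-0.1, -11.5, 2.3]
finger_gap: 0.0298
gripper_force: 5.0
```

>>> move_arm(commands=[[-0.3,0.05,0,0,0],[-0.3,0.05,0,0,0]])

```text
time_s: 32.45
ee_pos: [0.528, 0.0467, 0.0122]
eef_rot: [2.173, 2.255, -0.01]
force: [-0.2, -16.6, 3.1]
finger_gap: 0.0297
gripper_force: 7.7
```

```bash
cat > end.py <<'E'
from h import *
a=.041;R2=np.array([[np.cos(a),-np.sin(a)],[np.sin(a),np.cos(a)]])
p,y,s=pose();print(p,s['force'],s['moment'],"local",(p[:2]-[.518,.278])@R2*1000)
for n in("top","scene"):
    c,W,R,t,K=cap(n); L=(W[...,:2]-[.518,.278])@R2*1000; z=W[...,2]
    print(n,[(lo,int(m.sum()),float(L[m][:,1].min().round(1))) for lo in range(-120,140,20) for m in [(L[...,0]>lo)&(L[...,0]<lo+20)&(z>.022)&(z<.045)&(L[...,1]>-200)&(L[...,1]<-120)] if m.any()])
    if n=="scene":
        m=(L[...,0]<-60)&(L[...,0]>-112)&(abs(L[...,1])<175)&(z>.034)&(z<.062); print("cases seen",int(m.sum()),L[m][:,1].min(),L[m][:,1].max(),z[m].max())
E
python3 end.py
```

```text
[0.52803292 0.04672061 0.01223777] [ -0.2102984  -16.60333895   3.13601621] [-3.40917733  0.14369789  0.18578103] local [   0.54468715 -231.49626497]
top [(120, 18, -180.8)]
scene [(-120, 30, -154.3), (-100, 18, -151.9), (-80, 22, -150.0), (-60, 6, -129.4)]
cases seen 274 -151.90463087035207 174.7760317120182 0.044547541539247726
```

The tray is home: the force is rising at the expected depth, the contact is low, and no part of the tray shows beyond the upper trays. Next I'll retrieve the spacer.

>>> move_arm(commands=[[-0.3,-0.4,0,0,0],[-0.3,-0.5,0,0,0],[1,0,0,-0.8,0],[1,0,0,-0.8,0],[1,0.3,0,0,0],[1,0.6,0,0,0],[1,0.5,0,0,0],[1,0,0,0,0]])

```text
time_s: 33.35
ee_pos: [0.5254, 0.0814, 0.0749]
eef_rot: [-2.163, -2.274, -0.003]
force: [0.4, 0.4, 0.1]
finger_gap: 0.0848
gripper_force: 0.0
```

```bash
python3 end.py
```

```text
[0.52541043 0.08138621 0.07487124] [0.35063878 0.42219403 0.12045009] [ 0.06519921 -0.02816802  0.00410295] local [  -0.65470426 -196.75230561]
top [(120, 17, -180.7)]
scene [(-120, 28, -150.9), (-100, 17, -155.2), (-80, 25, -152.8), (-60, 6, -129.7)]
cases seen 266 -152.76055297813642 174.80477980114375 0.043870599613705596
```

>>> move_arm(commands=[[1,-0.2,0.02,0,0],[1,0,0,0.3,0],[1,0,0,0.4,0],[1,0,0,0.4,0],[1,0,0,0,0]])

```text
time_s: 33.95
ee_pos: [0.5255, 0.0667, 0.0289]
eef_rot: [-2.174, -2.264, 0.007]
force: [-0.5, -0.1, -1.1]
finger_gap: 0.0854
gripper_force: 0.0
```

```bash
python3 end.py|head -1
```

```text
[0.52547005 0.06665976 0.02885915] [-0.46262159 -0.11721641 -1.05846355] [ 0.03037554  0.01978122 -0.00882094] local [  -1.19874706 -211.46881758]
```

>>> move_arm(commands=[[1,0.08,0.02,0.25,0],[1,0.07,0,0.2,0],[1,0,0,0,0]])

```text
time_s: 34.35
ee_pos: [0.5271, 0.0751, 0.0123]
eef_rot: [-2.171, -2.269, 0.002]
force: [-0.9, 0.6, 1.1]
finger_gap: 0.0852
gripper_force: 0.0
```

>>> move_arm(commands=[[0.5,0,0,0,0],[0.4,0,0,0,0],[0.4,0,0,0,0],[0.3,0,0,0,0]])

```text
time_s: 34.75
ee_pos: [0.528, 0.0744, 0.014]
eef_rot: [-2.173, -2.269, -0.001]
force: [-2.2, -0.2, 5.4]
finger_gap: 0.0643
gripper_force: 21.1
```

Gripped. I'll draw it back and lift it clear.

>>> move_arm(commands=[[0.3,-0.15,0,0,0],[0.3,-0.3,0,0,0],[0.3,-0.4,0,0,0],[0.3,-0.5,0,-0.3,0],[0.3,-0.5,0,-0.6,0],[0.3,-0.4,0,-0.7,0],[0.3,0,0,0,0]])

```text
time_s: 35.45
ee_pos: [0.5346, -0.0199, 0.0806]
eef_rot: [2.174, 2.257, 0.006]
force: [0.5, -0.8, -0.2]
finger_gap: 0.0629
gripper_force: 21.7
```

```bash
python3 - <<'E'
from h import *
p,y,s=pose(); print(p,y,s["finger_gap"],s["gripper_force"])
print(plan(p,y,[(.497,-.510,.07,y,16)]))
E
python3 end.py
```

```text
[ 0.53461634 -0.01989735  0.08063889] 0.037553503997225464 0.06293420060931099 21.744794394435303
(0.497, -0.51, 0.07, np.float64(0.037553503997225464), 16)
[[-0.76, -0.09, 0.02, np.float64(-0.0)], [-0.77, -0.08, 0.01, np.float64(-0.0)], [-0.76, -0.09, 0.02, np.float64(-0.0)], [-0.76, -0.09, 0.02, np.float64(-0.0)], [-0.77, -0.09, 0.01, np.float64(-0.0)], [-0.76, -0.08, 0.02, np.float64(-0.0)], [-0.76, -0.09, 0.02, np.float64(-0.0)], [-0.76, -0.09, 0.01, np.float64(-0.0)], [-0.77, -0.09, 0.02, np.float64(-0.0)], [-0.76, -0.08, 0.02, np.float64(-0.0)], [-0.76, -0.09, 0.01, np.float64(-0.0)], [-0.77, -0.09, 0.02, np.float64(-0.0)], [-0.76, -0.09, 0.02, np.float64(-0.0)], [-0.76, -0.08, 0.01, np.float64(-0.0)], [-0.77, -0.09, 0.02, np.float64(-0.0)], [-0.76, -0.09, 0.02, np.float64(-0.0)]]
(array([ 0.49699265, -0.51005551,  0.06983889]), np.float64(0.037553503997225464))
[ 0.53461634 -0.01989735  0.08063889] [ 0.53840019 -0.83183089 -0.17375282] [-0.03382826 -0.0427627   0.00275971] local [   4.3920089  -298.32808332]
top [(-80, 6, -161.4), (-60, 4, -160.8), (-40, 5, -162.4), (-20, 11, -163.2), (0, 3, -160.3), (20, 6, -161.4), (40, 7, -161.8), (60, 9, -162.5), (80, 3, -160.8), (120, 18, -184.5)]
scene [(-120, 27, -154.0), (-100, 17, -151.9), (-80, 27, -151.9), (-60, 6, -134.1)]
cases seen 276 -151.91213033494577 174.80584378695954 0.043627106210864894
```

The tray's end reads -161 to -163 mm across its width. With the known edge bias of about -4 mm, that puts it home and square. Now I'll put the purple case back.

>>> move_arm(commands=[[0.3,-0.76,-0.09,0.02,0],[0.3,-0.77,-0.08,0.01,0],[0.3,-0.76,-0.09,0.02,0],[0.3,-0.76,-0.09,0.02,0],[0.3,-0.77,-0.09,0.01,0],[0.3,-0.76,-0.08,0.02,0],[0.3,-0.76,-0.09,0.02,0],[0.3,-0.76,-0.09,0.01,0]])

```text
time_s: 36.35
ee_pos: [0.5139, -0.2598, 0.0703]
eef_rot: [-2.168, -2.269, 0.0]
force: [0.1, 0.1, -0.4]
finger_gap: 0.0631
gripper_force: 21.7
```

>>> move_arm(commands=[[0.3,-0.77,-0.09,0.02,0],[0.3,-0.76,-0.08,0.02,0],[0.3,-0.76,-0.09,0.01,0],[0.3,-0.77,-0.09,0.02,0],[0.3,-0.76,-0.09,0.02,0],[0.3,-0.7,-0.08,0.01,0],[0.3,-0.5,-0.09,0.02,0],[0.3,-0.3,0,0.02,0]])

```text
time_s: 37.15
ee_pos: [0.4979, -0.4749, 0.0644]
eef_rot: [-2.172, -2.265, 0.001]
force: [-0.3, 0.5, 0.0]
finger_gap: 0.0632
gripper_force: 21.7
```

>>> move_arm(commands=[[0.3,0,0,0,0],[0.3,0,0,0,0]])

```text
time_s: 37.35
ee_pos: [0.4998, -0.472, 0.0654]
eef_rot: [-2.169, -2.269, -0.003]
force: [-0.2, 0.2, -0.5]
finger_gap: 0.0632
gripper_force: 21.7
```

>>> move_arm(commands=[[0.3,-0.5,-0.05,0,0],[0.3,-0.45,0,0.3,0],[0.3,0,0,0.4,0],[0.3,0,0,0.35,0],[0.3,0,0,0.15,0],[0.3,0,0,0,0]])

```text
time_s: 37.95
ee_pos: [0.499, -0.5102, 0.0172]
eef_rot: [-2.169, -2.269, -0.002]
force: [-0.7, -0.5, -0.5]
finger_gap: 0.063
gripper_force: 21.7
```

>>> move_arm(commands=[[0.5,0,0,0.05,0],[1,0,0,0,0],[1,0,0,0,0],[1,0,0,-0.4,0],[1,0,0,-0.9,0],[1,0,0,-0.9,0],[1,0,0,-0.9,0],[1,0,0,-0.9,0]])

```text
time_s: 38.75
ee_pos: [0.4988, -0.5126, 0.18]
eef_rot: [2.172, 2.267, -0.0]
force: [0.1, -1.0, 0.4]
finger_gap: 0.0855
gripper_force: 0.0
```

Run:
```python
from h import *
p,y,s=pose(); print(p,y)
c,W,R,t,K=cap("top")
m=(W[...,2]>.215)&(W[...,2]<.27)&(W[...,0]>.62)&(W[...,0]<.78)&(W[...,1]>-.03)&(W[...,1]<.1)
print("grip",m.sum(),W[m].mean(0))
print(plan(p,y,[(.69,.029,.31,.315,19)]))
```

```text
[ 0.49877288 -0.51257833  0.17995126] 0.0428301777447312
grip 28 [0.69229829 0.02841655 0.24255569]
(0.69, 0.029, 0.31, 0.315, 19)
[[0.7, 0.28, -0.17, np.float64(-0.14)], [0.7, 0.29, -0.17, np.float64(-0.15)], [0.69, 0.31, -0.17, np.float64(-0.14)], [0.69, 0.31, -0.17, np.float64(-0.14)], [0.68, 0.32, -0.18, np.float64(-0.15)], [0.68, 0.33, -0.17, np.float64(-0.14)], [0.68, 0.34, -0.17, np.float64(-0.14)], [0.67, 0.35, -0.17, np.float64(-0.15)], [0.66, 0.36, -0.17, np.float64(-0.14)], [0.66, 0.37, -0.17, np.float64(-0.14)], [0.65, 0.38, -0.17, np.float64(-0.15)], [0.65, 0.39, -0.17, np.float64(-0.14)], [0.64, 0.4, -0.17, np.float64(-0.14)], [0.64, 0.4, -0.18, np.float64(-0.15)], [0.63, 0.42, -0.17, np.float64(-0.14)], [0.63, 0.43, -0.17, np.float64(-0.14)], [0.62, 0.43, -0.17, np.float64(-0.15)], [0.61, 0.44, -0.17, np.float64(-0.14)], [0.6, 0.45, -0.17, np.float64(-0.14)]]
(array([0.689905  , 0.02880527, 0.30995126]), np.float64(0.3148301777447314))
```

>>> move_arm(commands=[[0.5,0.7,0.28,-0.17,-0.14],[0.3,0.7,0.29,-0.17,-0.15],[0.2,0.69,0.31,-0.17,-0.14],[0.2,0.69,0.31,-0.17,-0.14],[0.2,0.68,0.32,-0.18,-0.15],[0.2,0.68,0.33,-0.17,-0.14],[0.2,0.68,0.34,-0.17,-0.14],[0.2,0.67,0.35,-0.17,-0.15]])

```text
time_s: 39.6
ee_pos: [0.5795, -0.2831, 0.2332]
eef_rot: [2.037, 2.389, 0.001]
force: [0.4, 0.2, -0.2]
finger_gap: 0.0514
gripper_force: 0.0
```

>>> move_arm(commands=[[0.2,0.66,0.36,-0.17,-0.14],[0.2,0.66,0.37,-0.17,-0.14],[0.2,0.65,0.38,-0.17,-0.15],[0.2,0.65,0.39,-0.17,-0.14],[0.2,0.64,0.4,-0.17,-0.14],[0.2,0.64,0.4,-0.18,-0.15],[0.2,0.63,0.42,-0.17,-0.14],[0.2,0.63,0.43,-0.17,-0.14]])

```text
time_s: 40.4
ee_pos: [0.6601, -0.0552, 0.288]
eef_rot: [1.898, 2.501, 0.001]
force: [0.1, 0.3, -0.2]
finger_gap: 0.051
gripper_force: 0.0
```

>>> move_arm(commands=[[0.2,0.62,0.43,-0.17,-0.15],[0.2,0.61,0.44,-0.17,-0.14],[0.2,0.6,0.45,-0.17,-0.14],[0.2,0,0,0,0],[0.2,0,0,0,0]])

```text
time_s: 40.9
ee_pos: [0.6897, 0.0297, 0.3075]
eef_rot: [1.843, 2.543, 0.001]
force: [0.2, -0.5, 0.1]
finger_gap: 0.0515
gripper_force: 0.0
```

Run:
```python
from h import *
p,y,s=pose(); print(p,y)
plan(p,y,[(.6915,.0295,.31,.315,1),(.6915,.0295,.213,.315,4)])
```

```text
[0.68973226 0.02968303 0.30749653] 0.31648184363260784
(0.6915, 0.0295, 0.31, 0.315, 1)
[[-0.02, 0.04, -0.06, np.float64(0.01)]]
(0.6915, 0.0295, 0.213, 0.315, 4)
[[0.0, 0.0, 0.61, np.float64(0.0)], [0.0, 0.0, 0.6, np.float64(0.0)], [0.0, 0.0, 0.61, np.float64(0.0)], [0.0, 0.0, 0.6, np.float64(0.0)]]
```

>>> move_arm(commands=[[0.2,-0.02,0.04,0,0],[0.2,0,0,0.6,0],[0.2,0,0,0.6,0],[0.2,0,0,0.6,0],[0.2,0,0,0.55,0],[-1,0,0,0,0],[-1,0,0,0,0],[-1,0,0,0,0]], newtons=25)

```text
time_s: 41.7
ee_pos: [0.6924, 0.0277, 0.2142]
eef_rot: [1.845, 2.539, 0.002]
force: [1.4, -0.6, -1.3]
finger_gap: 0.014
gripper_force: 24.9
```

>>> move_arm(commands=[[-1,0,0,0,0],[-1,0,0,0,0]])

```text
time_s: 41.9
ee_pos: [0.6924, 0.0277, 0.2141]
eef_rot: [1.845, 2.539, 0.001]
force: [0.2, -1.4, 2.6]
finger_gap: 0.014
gripper_force: 25.1
```

Gripped. I'll swing the gate shut along the reverse arc.

>>> move_arm(commands=[[-1,0.01,-0.1,0,0.5],[-1,0.01,-0.1,0,0.5],[-1,0.01,-0.2,0,1],[-1,0.01,-0.2,0,1],[-1,0.01,-0.2,0,1],[-1,0.01,-0.2,0,1],[-1,0.01,-0.2,0,1]])

```text
time_s: 42.6
ee_pos: [0.6443, 0.0266, 0.214]
eef_rot: [2.517, 1.874, 0.001]
force: [0.8, -2.9, 2.7]
finger_gap: 0.0143
gripper_force: 25.3
```

>>> move_arm(commands=[[-1,0.01,-0.2,0,1],[-1,0.01,-0.2,0,1],[-1,0.01,-0.2,0,1],[-1,0.01,-0.2,0,1],[-1,0.01,-0.2,0,1],[-1,0.01,-0.2,0,1]])

```text
time_s: 43.2
ee_pos: [0.604, 0.053, 0.214]
eef_rot: [2.96, 1.047, -0.0]
force: [-2.5, -3.5, 2.8]
finger_gap: 0.0142
gripper_force: 25.4
```

>>> move_arm(commands=[[-1,0.01,-0.2,0,1],[-1,0.01,-0.2,0,1],[-1,0.01,-0.2,0,1],[-1,0.01,-0.2,0,1],[-1,0,0,0,0]])

```text
time_s: 43.7
ee_pos: [0.5884, 0.0827, 0.214]
eef_rot: [3.109, 0.446, -0.003]
force: [-4.1, -4.1, 5.8]
finger_gap: 0.0143
gripper_force: 25.6
```

>>> move_arm(commands=[[-1,0.01,-0.15,0,0.75],[-1,0.01,-0.15,0,0.75],[-1,0,-0.1,0,0.5],[-1,0,0,0,0]])

```text
time_s: 44.1
ee_pos: [0.5856, 0.0985, 0.214]
eef_rot: [-3.139, -0.134, 0.004]
force: [-5.5, -2.1, 6.6]
finger_gap: 0.0141
gripper_force: 25.7
```

>>> move_arm(commands=[[-1,0,-0.08,0,0.3],[-1,0,0,0,0]])

```text
time_s: 44.3
ee_pos: [0.5855, 0.1011, 0.214]
eef_rot: [3.14, 0.086, -0.003]
force: [-4.7, -1.2, 6.7]
finger_gap: 0.014
gripper_force: 25.7
```

>>> move_arm(commands=[[-1,0,-0.06,0,0],[-1,0,-0.06,0,0],[-1,0,0,0,0]])

```text
time_s: 44.6
ee_pos: [0.5854, 0.1013, 0.214]
eef_rot: [3.135, 0.081, -0.002]
force: [-4.8, -8.3, 4.1]
finger_gap: 0.0143
gripper_force: 25.9
```

>>> move_arm(commands=[[-1,0,-0.06,0,0],[-1,0,-0.06,0,0],[-1,0,0,0,0]])

```text
time_s: 44.9
ee_pos: [0.5855, 0.1014, 0.214]
eef_rot: [3.128, 0.075, -0.002]
force: [-3.7, -13.9, 4.0]
finger_gap: 0.0142
gripper_force: 27.0
```

>>> move_arm(commands=[[-1,0,0.1,0,0],[0.0,0,0,0,0],[0.2,0,0,0,0],[0.2,0,0,0,0],[0.2,0,0,-0.3,0],[0.2,0,0,-0.7,0],[0.2,0,0,-0.8,0],[0.2,0,0,-0.8,0]])

```text
time_s: 45.7
ee_pos: [0.5863, 0.1081, 0.3185]
eef_rot: [-3.14, -0.089, -0.001]
force: [0.6, -0.7, 0.5]
finger_gap: 0.0511
gripper_force: 0.0
```

>>> move_arm(commands=[[0.2,0,0.8,0,0],[0.2,0,0.9,0,0],[0.2,0,0.9,0,0],[0.2,0,0.9,0,0],[0.2,0,0.9,0,0],[0.2,0,0.9,0,0],[0.2,0,0.8,0,0],[0.2,0,0,0,0]])

```text
time_s: 46.5
ee_pos: [0.5988, -0.1428, 0.3179]
eef_rot: [3.135, 0.073, 0.001]
force: [-0.2, -1.3, 0.2]
finger_gap: 0.0509
gripper_force: 0.0
```

```bash
python3 end.py
python3 - <<'E'
from h import *
c,W,R,t,K=cap("top"); a=.041;R2=np.array([[np.cos(a),-np.sin(a)],[np.sin(a),np.cos(a)]])
m=(W[...,2]>.215)&(W[...,2]<.27)&(W[...,0]>.55)&(W[...,0]<.63)&(W[...,1]>.05)&(W[...,1]<.15)
g=W[m].mean(0); print("grip",m.sum(),g,(g[:2]-[.518,.278])@R2*1000)
print([(k,np.round(W[v,u],3)) for k,(u,v) in dict(timer=(292,132),jar=(257,135),bottle=(191,140)).items()])
s,Ws,*_=cap("scene")
f=lambda A,w:cv2.resize(A,(w,420),interpolation=cv2.INTER_CUBIC)
cv2.imwrite("pics/fin.png",np.hstack([f(c["image"][95:245,100:280,::-1],400),f(s["image"][160:290,120:260,::-1],400)]))
E
```

```text
[ 0.59876278 -0.14280343  0.31792327] [-0.21398098 -1.31004369  0.23379536] [-0.03826617  0.06909753 -0.00017389] local [  63.4467999  -423.76013593]
top [(-120, 9, -158.3), (-100, 13, -163.3), (-80, 7, -163.5), (-60, 6, -161.3), (-40, 5, -162.0), (-20, 9, -162.8), (0, 5, -160.2), (20, 5, -161.5), (40, 8, -180.1), (60, 9, -181.4), (80, 4, -160.0), (120, 10, -180.9)]
scene [(-120, 29, -150.7), (-100, 20, -156.0), (-80, 25, -153.3), (-60, 6, -130.0)]
cases seen 270 -153.3018968877132 174.97536057210894 0.043614499465860934
grip 29 [0.58672328 0.099906   0.2426111 ] [  61.36571355 -180.76119841]
[('timer', array([ 0.584, -0.12 ,  0.67 ])), ('jar', array([ 0.751, -0.047,  0.108])), ('bottle', array([0.741, 0.184, 0.1  ]))]
```

View pics/fin.png

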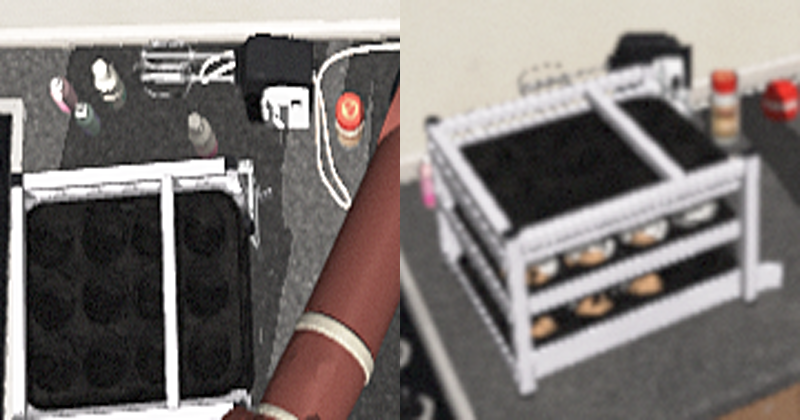

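The final view shows the gate shut across the mouth, its grip at rack (61, -181) against the expected (63, -180), and the tray fully under the upper trays. The visible cases are seated, and the jar, timer and bottle are in place. I'll hand it in.

```bash
python3 -c "
from station import *
print(close_job())"
```

```text
the job is handed in; nothing more can be done
None
```

The tray is home against the rear stop with the gate shut, and the cases I could see are upright with the jar, timer and bottle where they stood; the gripper couldn't reach the last 15 mm and pressed a racked tray's rim (up to 23 N), so I used the purple look-alike case as a spacer and put it back to within a few mm by arm position.

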